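# Change over a busbar contact-resistance fixture

## Task

The test fixture still holds the green-sleeved reference bar: open its contact head by three full turns of the spindle (anticlockwise), slide the reference bar out and lay it flat in the black tray. Slide every coloured busbar on the bench under the raised head, fully home against the back stop, straight in the lane of its own colour, and close the head by three full turns so that the red mark on the spindle dial is back at the white index line. The handwheel has slack both ways, so count only turns that really move the spindle and do not screw it down past the mark; leave the orange meter, the screwdriver and the blue box alone.

Things in the scene. Friction and masses are not known exactly. Their poses are not given: they have to be found in the camera images.
- fixture: test fixture fixed to the bench: aluminium bed 245 x 250 mm, top 30 mm above the bench; over it a grey contact head under a blue bridge on two columns. Origin at bench height; x is the push-in direction (roughly away from the robot), y left, z up. Bed x -130 to 115 mm, bridge x 30 to 80, z 90 to 112 mm, 18 mm columns at x 55, y +-112 mm, back stop face at x 90 mm, 20 mm high
- bed_front (a point): middle of the bed's front edge, at bed height (30 mm). Three lanes run in x at y = +65 (red), 0 (yellow), -65 mm (blue), marked by 30 mm coloured squares near the front edge and on the black back stop. The bed is flat up to fixture x 23 mm; from there to the stop white guides 7 mm high with round noses leave each lane 40 mm wide
- head_lip (a point): where the closed head's lower front edge is, fixture x 15 mm, 46 mm above the bench (does not move). The head reaches from here to x 90 mm over all lanes, 28 mm thick. Brass pads on springs hang under it: closed they press on a 10 mm bar with about 5 N; three turns open they hang 17 mm above the bed (7 mm over a bar's top) and the head's underside 25 mm above the bed
- lane_red (a point): where the centre of the red bar must be when fully home (35 mm above the bench); x is the push-in direction, y left, z up; the bar's far end then touches the back stop and its near 105 mm stand out in front of the head
- lane_yellow (a point): the same for the yellow bar, middle lane (the reference bar is here at the start)
- lane_blue (a point): the same for the blue bar, right-hand lane
- spindle (a joint): angle of the upright screw that lifts the head, rad: 0 at the start (closed, red dial mark under the wheel at the white index line on the right of the bridge), growing anticlockwise seen from above as the head opens, 3 mm a turn; three turns are 18.85, the stop 19.15. Stays where left. Turns only when the wheel has used up its slack
- wheel_axis (a point): point on the fixed upright axis of the handwheel, 167.5 mm above the bench, level with the middle of the knob. The black three-spoke wheel (102 mm across, rim top 148 mm up) is loose on the spindle: 1.8 rad of slack in all, anywhere in it at the start, before it carries the spindle either way; about 4 N at the knob then turns it
- knob_mid (a point): middle of the black crank knob standing on the wheel: 21 mm across, 33 mm high (151 to 184 mm above the bench), 42 mm from the wheel axis. It spins freely about its own upright axis, so it can be held and led round in circles without turning the hand
- ref_bar_mid (a point): aluminium reference bar, 180 x 30 x 10 mm, 0.15 kg, green sleeve; at the start clamped in the middle lane, its near 105 mm standing out in front of the head; this point is its centre, half-way up, x along its length
- tray_mid (a point): black tray fixed on the bench, 225 x 108 mm outside, 16 mm high, walls 4 mm, floor about 5 mm above the bench; this point is over the middle of its floor, 10 mm above the bench (the height of a laid bar's centre); x along its length
- bar_red_mid (a point): flat copper busbar, 180 x 30 x 10 mm, 0.2 to 0.25 kg, both ends alike, with a red sleeve round its middle 50 mm; lies flat on the bench at the start; this point is its centre, half-way up (5 mm above its underside), x along its length, z up. Absent (None) in some runs
- bar_yellow_mid (a point): flat copper busbar, 180 x 30 x 10 mm, 0.2 to 0.25 kg, both ends alike, with a yellow sleeve round its middle 50 mm; lies flat on the bench at the start; this point is its centre, half-way up (5 mm above its underside), x along its length, z up. Absent (None) in some runs
- bar_blue_mid (a point): flat copper busbar, 180 x 30 x 10 mm, 0.2 to 0.25 kg, both ends alike, with a blue sleeve round its middle 50 mm; lies flat on the bench at the start; this point is its centre, half-way up (5 mm above its underside), x along its length, z up. Absent (None) in some runs
- meter: bystander: orange hand multimeter, 165 x 80 x 36 mm, on the bench; origin under its middle
- driver: bystander: red-handled screwdriver, 200 mm long, lying on the bench; origin under its middle
- screwbox: bystander: small open blue box, 110 x 80 x 40 mm, on the bench; origin under its middle
There are look-alikes about, which are no part of the job. Leave any pink or turquoise look-alike of the part that bears bar_red_mid alone.

How it is judged:
On the way, in this order (a step that is already met when the one before it is completed fails the run):
1. the contact head is opened by three turns of the spindle (more than 18.1 rad) (value of joint spindle above 18.1 rad), for 0.2 s.
2. with the head still open, the reference bar lies in the tray and every coloured bar is fully home in its own lane, all let go (x of bar_red_mid in the frame of lane_red between -0.005 and 0.005 m and y of bar_red_mid in the frame of lane_red between -0.008 and 0.008 m and z of bar_red_mid in the frame of lane_red between -0.004 and 0.004 m and angle between the x axis of bar_red_mid and the x axis of lane_red, either way round below 0.09 rad and x of bar_yellow_mid in the frame of lane_yellow between -0.005 and 0.005 m and y of bar_yellow_mid in the frame of lane_yellow between -0.008 and 0.008 m and z of bar_yellow_mid in the frame of lane_yellow between -0.004 and 0.004 m and angle between the x axis of bar_yellow_mid and the x axis of lane_yellow, either way round below 0.09 rad and x of bar_blue_mid in the frame of lane_blue between -0.005 and 0.005 m and y of bar_blue_mid in the frame of lane_blue between -0.008 and 0.008 m and z of bar_blue_mid in the frame of lane_blue between -0.004 and 0.004 m and angle between the x axis of bar_blue_mid and the x axis of lane_blue, either way round below 0.09 rad and x of ref_bar_mid in the frame of tray_mid between -0.03 and 0.03 m and y of ref_bar_mid in the frame of tray_mid between -0.042 and 0.042 m and z of ref_bar_mid in the frame of tray_mid between -0.005 and 0.006 m and contact force between each of ref_bar, bar_red, bar_yellow, bar_blue and the fingers below 0.1 N and value of joint spindle above 17.6 rad), for 0.2 s.
3. the head is closed again by three turns, to within 0.7 rad of the mark (value of joint spindle between -0.7 and 0.7 rad), for 0.2 s.
At the end, for the whole second after the job is handed in: every coloured bar home in its colour's lane (5 mm along, 8 mm across, 4 mm in height, 0.09 rad); reference bar flat in the tray (30 mm along, 42 mm across of its middle); spindle within 0.7 rad of the closed mark; all let go and at rest (all of step 3 and x of bar_red_mid in the frame of lane_red between -0.005 and 0.005 m and y of bar_red_mid in the frame of lane_red between -0.008 and 0.008 m and z of bar_red_mid in the frame of lane_red between -0.004 and 0.004 m and angle between the x axis of bar_red_mid and the x axis of lane_red, either way round below 0.09 rad and x of bar_yellow_mid in the frame of lane_yellow between -0.005 and 0.005 m and y of bar_yellow_mid in the frame of lane_yellow between -0.008 and 0.008 m and z of bar_yellow_mid in the frame of lane_yellow between -0.004 and 0.004 m and angle between the x axis of bar_yellow_mid and the x axis of lane_yellow, either way round below 0.09 rad and x of bar_blue_mid in the frame of lane_blue between -0.005 and 0.005 m and y of bar_blue_mid in the frame of lane_blue between -0.008 and 0.008 m and z of bar_blue_mid in the frame of lane_blue between -0.004 and 0.004 m and angle between the x axis of bar_blue_mid and the x axis of lane_blue, either way round below 0.09 rad and x of ref_bar_mid in the frame of tray_mid between -0.03 and 0.03 m and y of ref_bar_mid in the frame of tray_mid between -0.042 and 0.042 m and z of ref_bar_mid in the frame of tray_mid between -0.005 and 0.006 m and contact force between each of ref_bar, bar_red, bar_yellow, bar_blue and the fingers below 0.1 N and linear speed of each of ref_bar, bar_red, bar_yellow, bar_blue below 0.02 m/s); the robot touches nothing.
It fails at once if the reference bar is dragged along under the head while it is still screwed down (less than one turn open) (value of joint spindle below 6 rad and x of ref_bar_mid in the frame of lane_yellow between -0.06 and -0.015 m and z of ref_bar_mid in the frame of lane_yellow between -0.01 and 0.01 m and y of ref_bar_mid in the frame of lane_yellow between -0.09 and 0.09 m).
It fails at once if the head is screwed down more than 1.3 rad past the mark (value of joint spindle below -1.3 rad).
It fails at once if the meter is pushed about (more than 40 mm) (distance of meter from where it was at the start of the episode above 0.04 m).
It fails at once if the screwdriver is pushed about (more than 40 mm) (distance of driver from where it was at the start of the episode above 0.04 m).
It fails at once if the blue box is pushed about (more than 40 mm) (distance of screwbox from where it was at the start of the episode above 0.04 m).
Of bar_red, bar_yellow, bar_blue only 2 to 3 are there at a start; the rules pass over those that are not, and their reading is None.
At some moment in a run one of bar_red, bar_yellow, bar_blue may be knocked a few centimetres aside while the robot is not near it.
Once in a run the grip may slacken for a moment while it holds something.
It also fails if it takes over 210 s, if anything falls off the work surface, if the arm or the gripper's body presses on something with over 40 N, if the wrist force passes 120 N, or if a joint passes its speed limit or range.

## Robot

A 7-joint arm with a two-finger parallel gripper is mounted at the origin on the work surface. World frame = base frame: x ahead of the robot, y to its left, z up, the work surface at z = 0. Lengths are in m, angles in rad, forces in N, time in s.
With the tool pointing down it reaches from about 0.425 to 0.875 m from the base axis. Payload 4.7 kg.
Tool frame: the origin (TCP) lies on the centre line of the jaws, within the pads' length; the fingertips stand 17 mm ahead of it and the grasp point (between the pads) lies 2 mm behind it (bot.finger_overhang is the distance from the TCP to the fingertips, in m); z points along the fingers, y is the line along which they close (so a half turn about z gives the same grasp; the last joint's range is limited). The gripper opens to 85 mm and grips with 20 to 120 N. Pads are 22 mm wide; open, the fingers measure 114 mm over their backs; the gripper's body (76 mm by 85 mm) begins 54 mm behind the grasp point. The pads swing forward as they close: fully open they stand 13 mm farther back than shut.
Start: joints at [1.328, 0.321, -0.07, 1.45, 0.023, 1.371, -0.057], TCP at [0.165, -0.629, 0.209] pointing down, gripper open.
Joint ranges: [-2.86, 2.86], [-0.3, 2.09], [-1.38, 1.24], [0.06, 2.45], [-1.56, 4.7], [0.09, 2.05], [-2.69, 2.69]. Speed limits (rad/s): [2.57, 2.57, 3.14, 3.14, 3.14, 3.14, 3.14].

## Interface

Orientations are given as a unit quaternion [x, y, z, w].
In Python, from station import monitor, camera, camera_info, bot, models gives the robot as it stands. The module is installed in compiled form; this text tells all that it offers.
- The arm moves only by the shell command python3 -m handwheel 'ROWS'. ROWS is JSON, a list of rows, each a list of 3 entries, a list of its own where there are three numbers: the shift along the tool's x, y, z in cm, then the turn, a rotation vector about the tool's x, y, z in degrees, then the opening, from -1 (shut) to 1 (fully open), so that 0 is half open. In form: [[[x, y, z], [wx, wy, wz], hand], ...]. A call has 1 to 12 rows; each row is the pose to reach, as a shift and turn from the pose commanded when the call began, along the tool's axes at that moment; what a row does not reach only later rows make up. A row lasts 1/12 s, in which the tool goes at most 41.7 mm and 7.16 degrees, less where a joint would pass 70% of its speed; a pose out of reach is approached as far as the arm can. A call with a gripper value outside its range is refused whole. The fingers move at their own pace and stop on an object; the grip force is fixed at half the most. Time passes only in rows, so rows that repeat a pose let the fingers close. It gives the time, the measured TCP pose, the force, the opening and the grip force at its end, in the units of the state.
- monitor.read_state(): the state, without advancing time (a new reading comes with each control period).
- camera(name): name is "scene" or "top"; returns the picture (384x512x3 uint8, red, green, blue); there is no depth.
- camera_info(name): a dict with "K" (3x3 intrinsics, pixels), "view" (4x4, takes a point from world to camera coordinates). Camera axes: x right, y up, looking along -z (the intrinsics and any distortion apply to the point x, -y, -z); pixel columns grow to the right and rows downward; lengths in m; the calibration is good to about 2 mm. A picture is of the moment at which its call begins. camera_info takes no time and is no camera call.
- bot.hand_in(): hands the job in; it is judged then, once.
Trained networks look in the newest picture that a camera, given by its name, has taken for a name from the list of things; names that differ only in an ending like _2 or _b are one class to them, and where a whole thing is asked for, a point or a joint stands for the part that bears it (a point fixed in the world has none). Each returns a list of dicts, best first, with "p" (0 to 1); they miss things now and then, are a little off and sometimes report something else, mostly with a low value. They report only what shows in the picture. A call takes as long as a camera call. They do not tell look-alikes from the thing itself.
- models.recognise(camera, target): "point" ([x, y, z] in m, in world coordinates, good to about 4 mm: the middle of the surface that is visible of it).
- models.silhouettes(camera, target): "region" (384x512 bool, what is visible of it).
- models.tip_of(camera, target): "point" ([x, y, z] in m, in world coordinates, good to about 4 mm: a listed point, or the origin of a listed thing).
The state is a dict: "t": time; "qpos": joint angles; "joint_velocities": joint speeds; "joint_torque": joint torques, N m; "tool_pos": TCP position; "eef_rot": TCP orientation; "wrist_force": force on the tool from outside, world axes, zero at the start; "ft_torque": the same for the moment, N m; "opening": finger opening in m; "finger_force": force on a finger pad.
Only numpy, scipy, OpenCV 4.12 (cv2) and the standard library are available. Lean on these libraries where they do the work, as an engineer would, in place of code of your own. Each camera call takes 0.05 s, during which the arm holds its last target. There are 200 camera calls.

## Working session

There is one attempt and no reset: what is moved stays moved. The work goes in short steps, Python scripts to look and compute and a shell command to move; the robot and the scene stay as the last step left them, time stands still between calls to the robot, and variables do not carry over. Pictures are saved under pics/ and viewed, at most 14 in all, crops included, and the job is handed in when it is done.

```bash
mkdir -p pics; python3 - <<'E'
from station import monitor, camera, camera_info, bot, models
import cv2,numpy as np
for n in ("scene","top"):
    im=camera(n); cv2.imwrite(f"pics/{n}0.png",cv2.resize(im[:,:,::-1],(768,576),interpolation=cv2.INTER_CUBIC))
    for t in ["fixture","bed_front","lane_red","lane_yellow","lane_blue","wheel_axis","knob_mid","ref_bar_mid","tray_mid","bar_red_mid","bar_yellow_mid","bar_blue_mid","meter","driver","screwbox","head_lip"]:
        print(n,t,[(np.round(d["point"],3).tolist(),round(d["p"],2)) for d in models.tip_of(n,t)][:4])
s=monitor.read_state(); print(s["t"],s["tool_pos"],s["eef_rot"],s["opening"])
E
```

```text
scene fixture [([0.602, 0.052, -0.002], 0.89)]
scene bed_front [([0.474, 0.05, 0.028], 0.73), ([0.701, 0.066, 0.164], 0.71)]
scene lane_red [([0.601, 0.117, 0.035], 0.61)]
scene lane_yellow [([0.603, 0.054, 0.039], 0.66)]
scene lane_blue [([0.602, -0.011, 0.04], 0.72)]
scene wheel_axis [([0.601, 0.055, 0.043], 0.63), ([0.478, 0.05, 0.026], 0.39)]
scene knob_mid [([0.478, -0.223, 0.01], 0.51), ([0.701, 0.064, 0.165], 0.38), ([0.46, 0.281, 0.004], 0.35)]
scene ref_bar_mid [([0.605, 0.054, 0.04], 0.39)]
scene tray_mid [([0.478, -0.225, 0.01], 0.75), ([0.6, 0.054, 0.038], 0.6)]
scene bar_red_mid [([0.461, 0.282, 0.002], 0.84), ([0.512, 0.549, 0.004], 0.84), ([0.251, 0.384, 0.008], 0.55), ([0.347, 0.683, 0.003], 0.5)]
scene bar_yellow_mid [([0.684, -0.407, -0.001], 0.69), ([0.498, -0.376, 0.006], 0.65)]
scene bar_blue_mid [([0.472, 0.381, 0.004], 0.76)]
scene meter [([0.711, 0.299, 0.0], 0.83), ([0.458, 0.286, 0.003], 0.41)]
scene driver [([0.69, -0.27, -0.002], 0.78)]
scene screwbox [([0.686, -0.41, 0.002], 0.77), ([0.606, 0.054, 0.038], 0.5)]
scene head_lip [([0.616, 0.054, 0.044], 0.72
[... 538 characters left out ...]
, 0.007], 0.44)]
top tray_mid [([0.478, -0.228, 0.014], 0.57)]
top bar_red_mid [([0.345, 0.681, 0.007], 0.91), ([0.252, 0.388, 0.005], 0.85), ([0.46, 0.281, 0.006], 0.6), ([0.518, 0.544, 0.004], 0.6)]
top bar_yellow_mid [([0.69, -0.263, -0.004], 0.75), ([0.495, -0.377, 0.005], 0.66)]
top bar_blue_mid [([0.474, 0.385, 0.004], 0.86)]
top meter [([0.71, 0.298, 0.003], 0.64), ([0.603, 0.058, 0.005], 0.57)]
top driver [([0.688, -0.263, -0.002], 0.75)]
top screwbox [([0.68, -0.407, 0.001], 0.83)]
top head_lip [([0.618, 0.059, 0.047], 0.98), ([0.69, -0.264, -0.004], 0.47)]
1.7 [ 0.16506231 -0.62869954  0.20892253] [ 9.91764003e-01  1.28078730e-01 -4.25563961e-05  1.65832170e-05] 0.08545481356610532
```

View pics/scene0.png

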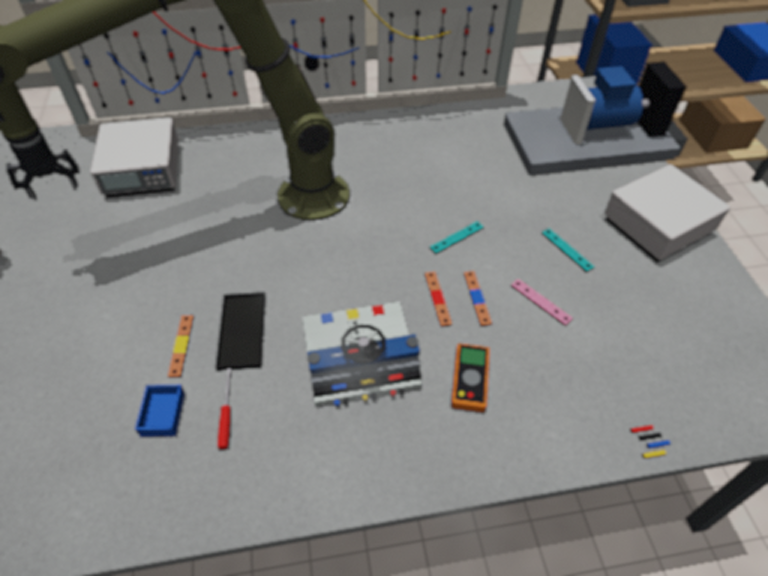

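View pics/top0.png

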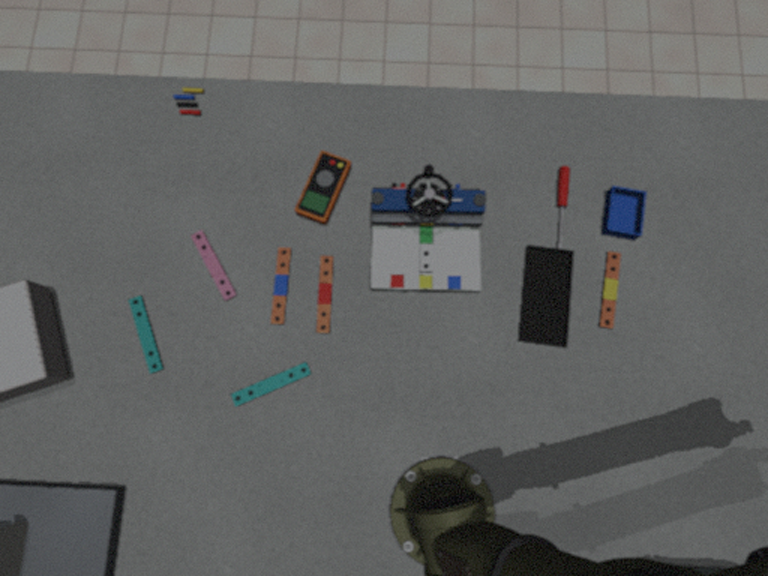

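Red candidates in the top view: the copper bar with a red sleeve at (325,295), a pink bar at (214,265), and turquoise bars at (147,335) and (271,384). I choose (325,295). Blue is at (281,286), yellow at (610,290), and the reference bar is in the middle lane. The knob is at (429,170), behind the axis. Next I measure precisely and take a close crop.

```bash
cat > h.py <<'E'
from station import monitor, camera, camera_info, bot, models
import cv2, numpy as np
from scipy.spatial.transform import Rotation as R
F=np.array([0.603,0.054]); FYAW=0.0
def to_world(cam,px,z):
    c=camera_info(cam); K=np.array(c["K"]); V=np.array(c["view"])
    d=c.get("distortion",c.get("dist")); d=None if d is None else np.array(d,float)
    p=cv2.undistortPoints(np.asarray(px,float).reshape(-1,1,2),K,d).reshape(-1,2)
    r=np.c_[p[:,0],-p[:,1],-np.ones(len(p))]@V[:3,:3]     # camera->world rays
    o=-V[:3,:3].T@V[:3,3]
    return (o+r*((z-o[2])/r[:,2])[:,None])[:,:2]
def to_px(cam,P):
    c=camera_info(cam); K=np.array(c["K"]); V=np.array(c["view"])
    p=np.atleast_2d(P)@V[:3,:3].T+V[:3,3]; p=p*[1,-1,-1]; p=p[:,:2]/p[:,2:]
    return p@K[:2,:2].T+K[:2,2]
def bars(cam="top"):
    "pose of each bar from its silhouette (rect fit on the plane of its top)"
    camera(cam); out={}
    for n in ("red","yellow","blue"):
        im=None
        for d in models.silhouettes(cam,f"bar_{n}_mid"):
            ys,xs=np.nonzero(d["region"])
            if len(xs)<60: continue
            w=to_world(cam,np.c_[xs,ys],0.010)
            (c,s,a)=cv2.minAreaRect((w*1000).astype(np.float32))
            u=np.linalg.svd(w-w.mean(0),full_matrices=False)[2][0]; u=u*np.sign(u[0])
            out.setdefault(n,[]).append((np.round(w.mean(0),4).tolist(),np.round(np.array(c)/1000,4).tolist(),np.round(s).tolist(),round(float(np.degrees(np.arctan2(u[1],u[0]))),1),round(d["p"],2)))
    return out
def go(p,yaw):
    "shift (cm) and turn (deg) from now to TCP p with tool x at yaw deg (mod 180), pointing down"
    s=monitor.read_state(); r0=R.from_quat(s["eef_rot"])
    best=None
    for k in (0,180):
        rt=R.from_euler("z",yaw+k,degrees=True)*R.from_rotvec([np.pi,0,0])
        rv=np.degrees((r0.inv()*rt).as_rotvec())
        if best is None or np.linalg.norm(rv)<np.linalg.norm(best): best=rv
    print("go",np.round(r0.inv().apply(np.array(p)-s["tool_pos"])*100,2),np.round(best,2),"q7",round(s["qpos"][6],2))
def st():
    s=monitor.read_state(); print(round(s["t"],2),np.round(s["tool_pos"],4),"F",np.round(s["wrist_force"],1),"T",np.round(s["ft_torque"],2),"op",round(s["opening"]*1000,1),"ff",np.round(s["finger_force"],1)); return s
E
python3 - <<'E'
from h import *
c=camera_info("top"); print(c.keys()); print({k:v for k,v in c.items() if k not in("view",)})
for k,v in bars().items(): print(k,*v,sep="\n  ")
im=camera("top"); hsv=cv2.cvtColor(im,cv2.COLOR_RGB2HSV)
for n,z in (("ref_bar_mid",.04),("tray_mid",.016),("knob_mid",.184)):
    for d in models.silhouettes("top",n)[:3]:
        ys,xs=np.nonzero(d["region"]); w=to_world("top",np.c_[xs,ys],z)
        u=np.linalg.svd(w-w.mean(0),full_matrices=False)[2][0]
        print(n,len(xs),w.mean(0),cv2.minAreaRect((w*1000).astype(np.float32)),np.degrees(np.arctan2(u[1],u[0])),d["p"])
# coloured squares on the bed
V=to_px("top",[[0.49,y,0.03] for y in (.119,.054,-.011)]); print(V)
for (x,y),(lo,hi) in zip(V,(((170),10),((20),35),((105),125))):
    sub=hsv[int(y)-12:int(y)+12,int(x)-12:int(x)+12]; h=sub[...,0].astype(int)
    m=(sub[...,1]>110)&(((h>=lo)&(h<=hi)) if lo<hi else ((h>=lo)|(h<=hi)))
    ys,xs=np.nonzero(m); print(len(xs),to_world("top",[[xs.mean()+int(x)-12,ys.mean()+int(y)-12]],.03))
cv2.imwrite("pics/crop1.png",cv2.resize(im[90:230,150:430,::-1],(800,400),interpolation=cv2.INTER_CUBIC))
go([0.60,0.06,0.25],0)
E
```

```text
dict_keys(['K', 'view'])
{'K': array([[372.48030055,   0.        , 257.96151439],
       [  0.        , 372.48030055, 184.37526911],
       [  0.        ,   0.        ,   1.        ]])}
red
  ([0.4549, 0.2827], [0.454, 0.2827], [172.0, 30.0], 1.2, 0.82)
  ([0.3468, 0.6819], [0.3465, 0.6831], [186.0, 41.0], 24.4, 0.74)
  ([0.2481, 0.3877], [0.2479, 0.3877], [33.0, 182.0], -64.4, 0.68)
  ([0.5111, 0.5446], [0.5128, 0.5454], [177.0, 30.0], 32.9, 0.67)
  ([0.6052, 0.0542], [0.6266, 0.0534], [308.0, 271.0], -4.0, 0.46)
yellow
  ([0.4909, -0.3696], [0.4937, -0.3705], [32.0, 179.0], -7.4, 0.71)
blue
  ([0.4709, 0.3851], [0.4714, 0.3852], [32.0, 180.0], -0.8, 0.82)
ref_bar_mid 275 [0.56328185 0.05637155] ((563.5848388671875, 56.270484924316406), (106.15044403076172, 27.548477172851562), 1.8359766006469727) -178.3560652934581 0.75
ref_bar_mid 427 [0.44604401 0.27879361] ((450.4846496582031, 279.5635986328125), (170.69747924804688, 30.188066482543945), 2.488384485244751) -179.01284357862687 0.45
tray_mid 2155 [ 0.47237736 -0.22241999] ((473.87445068359375, -222.69654846191406), (114.67733001708984, 229.36776733398438), 86.02704620361328) 175.02801276185656 0.93
tray_mid 180 [ 0.73749116 -0.2677022 ] ((735.0162963867188, -267.9442443847656), (21.47063636779785, 106.79077911376953), 88.67424774169922) 176.61373416341345 0.73
knob_mid 41 [0.69049469 0.06460299] ((690.2327880859375, 64.47098541259766), (23.296831130981445, 15.5670804977417), 1.739925742149353) 170.80547238797178 0.62
[[263.77985203 186.75883392]
 [282.87123811 187.56546487]
 [301.98685034 188.3731194 ]]
57 [[0.48950545 0.11667617]]
57 [[0.49091644 0.0528728 ]]
67 [[ 0.49157574 -0.01268858]]
go [ 59.56 -55.57  -4.11] [ 0.    0.   14.71] q7 -0.06
```

View pics/crop1.png

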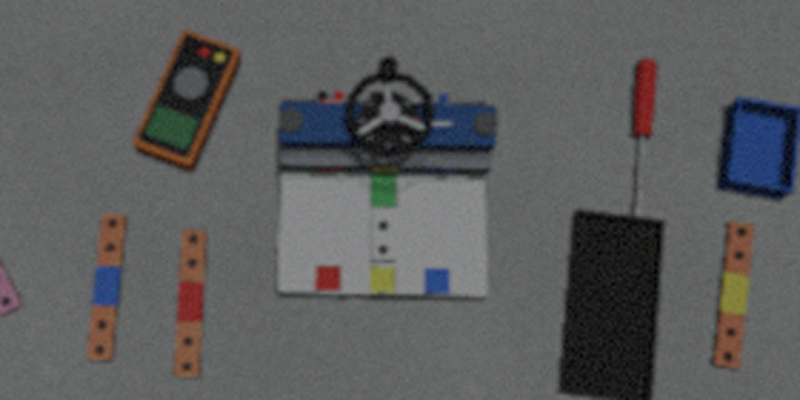

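The crop confirms red at (190,300) with a copper body and red sleeve, blue at (107,287), yellow at (735,295). The knob is at (388,66) and the white index line is at about (442,124). Moving over the knob.

```bash
python3 -m handwheel '[[[69,-53,-4],[0,0,14.7],1],[[69,-53,-4],[0,0,14.7],1],[[69,-53,-4],[0,0,14.7],1],[[69,-53,-4],[0,0,14.7],1],[[69,-53,-4],[0,0,14.7],1],[[69,-53,-4],[0,0,14.7],1],[[69,-53,-4],[0,0,14.7],1],[[69,-53,-4],[0,0,14.7],1],[[69,-53,-4],[0,0,14.7],1],[[69,-53,-4],[0,0,14.7],1],[[69,-53,-4],[0,0,14.7],1],[[69,-53,-4],[0,0,14.7],1]]'; python3 -c "
from h import *
st(); go([0.6985,0.0635,0.25],0)"
```

```text
t: 3.1
tool_pos: [0.4718, -0.2321, 0.2324]
eef_rot: [1.0, -0.0, 0.0, 0.0]
wrist_force: [0.5, -0.9, -0.1]
opening: 0.0855
finger_force: 0.0
3.1 [ 0.4718 -0.2321  0.2324] F [ 0.5 -0.9 -0.1] T [-0.06 -0.02  0.01] op 85.5 ff 0.0
go [ 22.67 -29.56  -1.77] [ 0.06 -0.04 -0.  ] q7 -1.19
```

```bash
python3 -m handwheel '[[[22.7,-29.5,-1.8],[0,0,0],1],[[22.7,-29.5,-1.8],[0,0,0],1],[[22.7,-29.5,-1.8],[0,0,0],1],[[22.7,-29.5,-1.8],[0,0,0],1],[[22.7,-29.5,-1.8],[0,0,0],1],[[22.7,-29.5,-1.8],[0,0,0],1],[[22.7,-29.5,-1.8],[0,0,0],1],[[22.7,-29.5,-1.8],[0,0,0],1],[[22.7,-29.5,-1.8],[0,0,0],1],[[22.7,-29.5,-1.8],[0,0,0],1],[[22.7,-29.5,-1.8],[0,0,0],1]]'; python3 - <<'E'
from h import *
st(); im=camera("scene"); x,y=to_px("scene",[.66,.055,.16])[0]; print(x,y); x,y=int(x),int(y)
c=im[max(0,y-75):y+75,x-100:x+100,::-1]; cv2.imwrite("pics/knob1.png",cv2.resize(c,(800,600),interpolation=cv2.INTER_CUBIC))
for n in ("scene","top"):
    camera(n); print([(np.round(d["point"],4),d["p"]) for d in models.tip_of(n,"knob_mid")])
go([0.6985,0.0635,0.172],0)
E
```

```text
t: 4.02
tool_pos: [0.698, 0.0651, 0.2485]
eef_rot: [1.0, 0.003, -0.001, -0.001]
wrist_force: [1.0, -0.8, -0.2]
opening: 0.0855
finger_force: 0.0
4.02 [0.698  0.0651 0.2485] F [ 1.  -0.8 -0.2] T [-0.05  0.02 -0.04] op 85.5 ff 0.0
242.32015696731082 225.99917940492426
[(array([0.6969, 0.0637, 0.1628]), 0.39)]
[(array([0.6986, 0.0622, 0.1622]), 0.49), (array([0.6049, 0.0596, 0.0013]), 0.18)]
go [ 0.08 -0.47  7.84] [ 0.08 -0.04 -0.15] q7 -1.86
```

View pics/knob1.png

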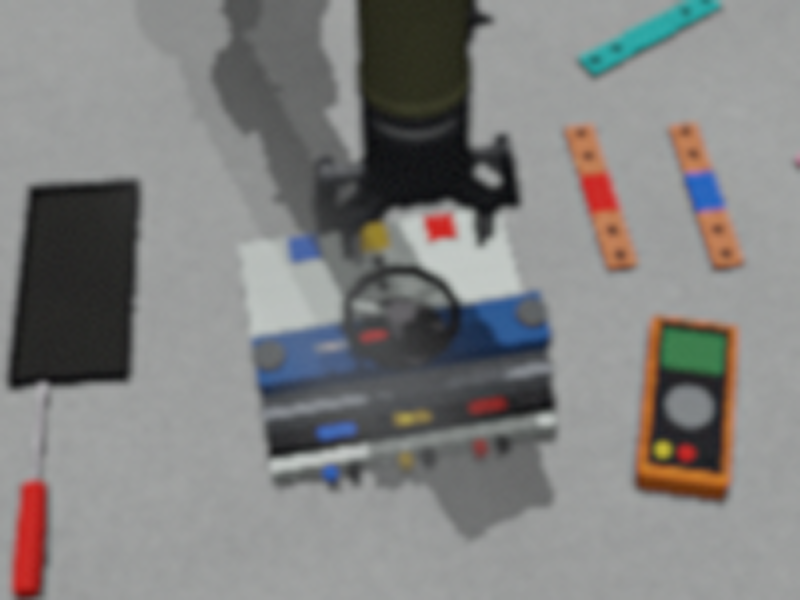

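The scene crop shows the wheel at (400,315), the knob at about (425,325), and the red dial mark at (372,336) next to the white index at (330,347). Both networks put the knob at about (0.698, 0.063). Lowering and closing on it.

```bash
python3 -m handwheel '[[[0,0,2],[0,0,0],1],[[0,0.1,5],[0,0,0],1],[[0,0.1,7.6],[0,0,0],1],[[0,0.1,7.6],[0,0,0],0],[[0,0.1,7.6],[0,0,0],-1],[[0,0.1,7.6],[0,0,0],-1],[[0,0.1,7.6],[0,0,0],-1],[[0,0.1,7.6],[0,0,0],-1],[[0,0.1,7.6],[0,0,0],-1],[[0,0.1,7.6],[0,0,0],-1]]'; python3 -c "
from h import *
st(); go([0.6985,0.0635,0.172],0)"
```

```text
t: 5.1
tool_pos: [0.6983, 0.0604, 0.1749]
eef_rot: [1.0, 0.0, 0.001, -0.0]
wrist_force: [-0.3, -0.1, -0.1]
opening: 0.0006
finger_force: 0.0
5.1 [0.6983 0.0604 0.1749] F [-0.3 -0.1 -0.1] T [0.02 0.05 0.04] op 0.6 ff 0.0
go [ 0.02 -0.31  0.29] [-0.   -0.08  0.02] q7 -1.87
```

```bash
python3 - <<'E'
from h import *
print(to_world("top",[[286,113.3]],.168),to_world("top",[[286,113.3]],.184),to_world("top",[[286,130]],.148))
print(to_px("top",[[.657,.0567,.148],[.6983,.0604,.16]]),to_px("scene",[[.657,.0567,.148],[.6983,.0604,.16]]))
a=camera("top"); b=camera("scene")
A=cv2.resize(a[80:200,236:336,::-1],(500,600),interpolation=cv2.INTER_CUBIC)
x,y=to_px("scene",[.66,.055,.16])[0].astype(int)
B=cv2.resize(b[y-60:y+60,x-30:x+30,::-1],(300,600),interpolation=cv2.INTER_CUBIC)
cv2.imwrite("pics/knob2.png",np.hstack([A,B]))
E
```

```text
[[0.7011608  0.05900009]] [[0.6943818  0.05993427]] [[0.65299743 0.0562386 ]]
[[285.89051785 128.80449041]
 [285.35703462 115.12091372]] [[242.76677882 227.26888649]
 [245.79669635 235.51165874]]
```

View pics/knob2.png

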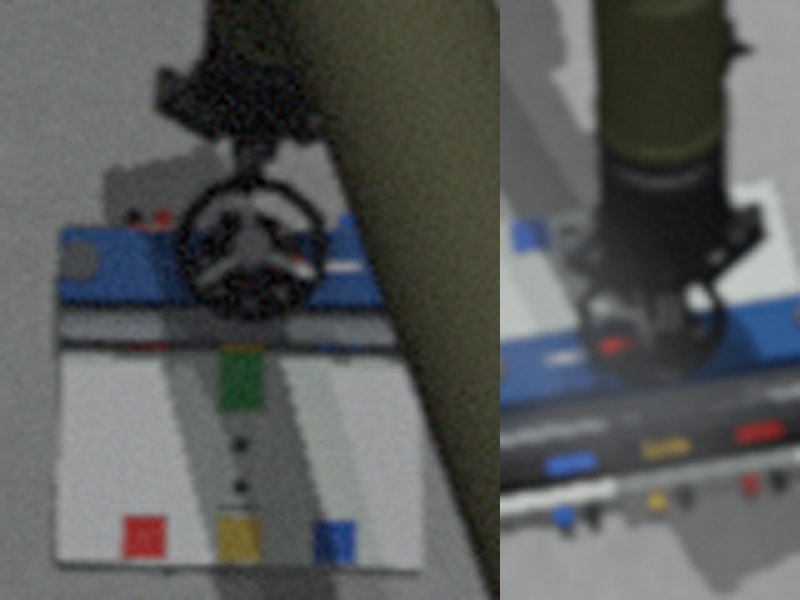

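The fingers closed on nothing. The left half shows the hand at (255,150) over the ring top at (250,180), and the knob is not discernible. I lift clear and look again.

```bash
python3 -m handwheel '[[[0,0,-4],[0,0,0],-1],[[0,0,-8],[0,0,0],-1],[[-4,0,-10],[0,0,0],0],[[-8,0,-10],[0,0,0],1],[[-12,0,-10],[0,0,0],1],[[-16,0,-10],[0,0,0],1],[[-16,0,-10],[0,0,0],1]]'; python3 - <<'E'
from h import *
print(bot.finger_overhang); st()
a=camera("top"); b=camera("scene")
for n in ("top","scene"):
    for t in ("knob_mid","wheel_axis"): print(n,t,[(np.round(d["point"],4),round(d["p"],2)) for d in models.tip_of(n,t)])
A=cv2.resize(a[90:170,246:326,::-1],(450,450),interpolation=cv2.INTER_CUBIC)
x,y=to_px("scene",[.66,.055,.16])[0].astype(int)
B=cv2.resize(b[y-40:y+40,x-30:x+30,::-1],(338,450),interpolation=cv2.INTER_CUBIC)
cv2.imwrite("pics/knob3.png",cv2.convertScaleAbs(np.hstack([A,B]),alpha=1.6,beta=10))
E
```

```text
t: 5.78
tool_pos: [0.5303, 0.0612, 0.2734]
eef_rot: [1.0, 0.001, -0.002, 0.003]
wrist_force: [1.3, 0.5, 0.1]
opening: 0.0602
finger_force: 0.0
0.017
5.78 [0.5303 0.0612 0.2734] F [1.3 0.5 0.1] T [ 0.04 -0.07 -0.  ] op 60.2 ff 0.0
top knob_mid [(array([0.6028, 0.0559, 0.0013]), 0.29)]
top wheel_axis [(array([0.6615, 0.0522, 0.1694]), 0.6), (array([0.4756, 0.0495, 0.0284]), 0.45)]
scene knob_mid [(array([0.4747, 0.3818, 0.0062]), 0.59), (array([0.7027, 0.0638, 0.1653]), 0.51), (array([7.138e-01, 3.009e-01, 3.000e-04]), 0.48), (array([0.4773, 0.0508, 0.0276]), 0.35)]
scene wheel_axis [(array([0.66  , 0.0568, 0.1674]), 0.58), (array([0.6041, 0.0561, 0.0387]), 0.24)]
```

View pics/knob3.png

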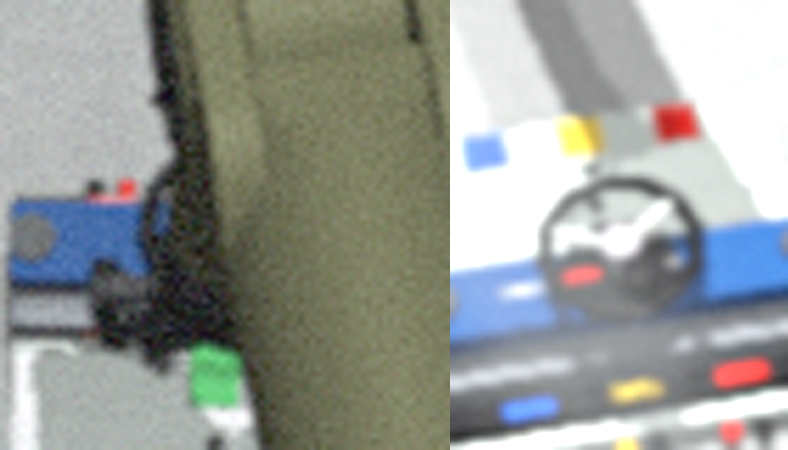

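Scene half: ring centred at (620,245), spokes to the left and upper right, knob dark at (640,277), and the mark at (582,274) still near the index at (520,290). The wheel has not turned. I try again, settling first and reading the state in stages.

```bash
python3 -c "
from h import *
go([0.697,0.062,0.25],0)"; python3 -m handwheel '[[[0,0,0],[0,0,0],1]]' ; python3 -c "
from h import *
st();go([0.697,0.062,0.22],0)"
```

```text
go [15.78 -0.19  2.4 ] [-0.06 -0.02 -0.01] q7 -1.78
t: 6.17
tool_pos: [0.539, 0.0603, 0.2736]
eef_rot: [1.0, 0.0, -0.0, -0.001]
wrist_force: [0.2, 0.6, -0.2]
opening: 0.0852
finger_force: 0.0
6.17 [0.539  0.0603 0.2736] F [ 0.2  0.6 -0.2] T [-0.06  0.04 -0.03] op 85.2 ff 0.0
go [15.81 -0.16  5.36] [-0.08  0.02  0.01] q7 -1.78
```

```bash
python3 -m handwheel '[[[4,0,2],[0,0,0],1],[[8,0,2],[0,0,0],1],[[12,0,2],[0,0,0],1],[[15.8,-0.1,2],[0,0,0],1],[[15.8,-0.1,5],[0,0,0],1],[[15.8,-0.1,8],[0,0,0],1],[[15.8,-0.1,10.4],[0,0,0],1],[[15.8,-0.1,10.4],[0,0,0],1],[[15.8,-0.1,10.4],[0,0,0],0],[[15.8,-0.1,10.4],[0,0,0],0],[[15.8,-0.1,10.4],[0,0,0],0]]'; python3 -m handwheel '[[[0,0,0],[0,0,0],-0.5],[[0,0,0],[0,0,0],-0.5],[[0,0,0],[0,0,0],-0.5]]'; python3 - <<'E'
from h import *
st()
a=camera("top"); b=camera("scene")
A=cv2.resize(a[80:170,246:336,::-1],(450,450),interpolation=cv2.INTER_CUBIC)
x,y=to_px("scene",[.66,.055,.16])[0].astype(int)
B=cv2.resize(b[y-40:y+40,x-30:x+30,::-1],(338,450),interpolation=cv2.INTER_CUBIC)
cv2.imwrite("pics/knob4.png",cv2.convertScaleAbs(np.hstack([A,B]),alpha=2,beta=20))
E
```

```text
t: 7.08
tool_pos: [0.6972, 0.0616, 0.1724]
eef_rot: [1.0, 0.0, 0.002, -0.0]
wrist_force: [-0.1, 1.0, -0.0]
opening: 0.0513
finger_force: 0.0
t: 7.33
tool_pos: [0.6963, 0.0613, 0.1711]
eef_rot: [1.0, 0.0, 0.001, 0.0]
wrist_force: [-0.2, 0.9, 0.9]
opening: 0.0213
finger_force: 0.0
7.33 [0.6963 0.0613 0.1711] F [-0.2  0.9  0.9] T [-0.01 -0.03  0.05] op 21.3 ff 0.0
```

View pics/knob4.png

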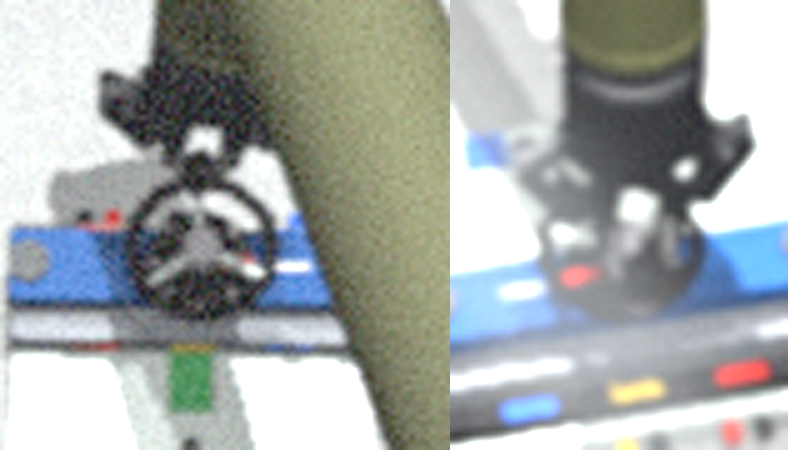

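Now the knob is visible at (200,165) between the fingers. I close the rest.

```bash
python3 -m handwheel '[[[0,0,0],[0,0,0],-0.6],[[0,0,0],[0,0,0],-0.7],[[0,0,0],[0,0,0],-0.7]]';  python3 -m handwheel '[[[0,0,0],[0,0,0],-1],[[0,0,0],[0,0,0],-1],[[0,0,0],[0,0,0],-1]]'
```

```text
t: 7.68
tool_pos: [0.6958, 0.0612, 0.1698]
eef_rot: [1.0, 0.0, -0.0, 0.0]
wrist_force: [-0.3, 0.1, -0.9]
opening: 0.0125
finger_force: 0.0
t: 7.93
tool_pos: [0.6958, 0.0612, 0.1698]
eef_rot: [1.0, 0.0, -0.0, 0.0]
wrist_force: [-0.5, 0.4, -0.4]
opening: -0.0002
finger_force: 0.0
```

```bash
python3 -m handwheel '[[[0.3,0,0],[0,0,0],-1],[[0.5,0,0],[0,0,0],-1],[[0.5,0,0],[0,0,0],-1]]';python3 -m handwheel '[[[-0.5,0,0],[0,0,0],-1],[[-1,0,0],[0,0,0],-1],[[-1,0,0],[0,0,0],-1]]'
python3 - <<'E'
from h import *
st()
a=camera("top"); b=camera("scene")
A=cv2.resize(a[80:170,246:336,::-1],(450,450),interpolation=cv2.INTER_CUBIC)
x,y=to_px("scene",[.66,.055,.16])[0].astype(int)
B=cv2.resize(b[y-40:y+40,x-30:x+30,::-1],(338,450),interpolation=cv2.INTER_CUBIC)
cv2.imwrite("pics/knob5.png",cv2.convertScaleAbs(np.hstack([A,B]),alpha=2.5,beta=30))
E
```

```text
t: 8.18
tool_pos: [0.7013, 0.0611, 0.1697]
eef_rot: [1.0, 0.0, 0.0, 0.0]
wrist_force: [0.2, 0.3, -0.6]
opening: -0.0004
finger_force: 0.0
t: 8.43
tool_pos: [0.6897, 0.0615, 0.1699]
eef_rot: [1.0, 0.0, -0.0, 0.0]
wrist_force: [-0.4, 0.7, -0.1]
opening: -0.0001
finger_force: 0.0
8.43 [0.6897 0.0615 0.1699] F [-0.4  0.7 -0.1] T [0.06 0.02 0.02] op -0.1 ff 0.0
```

View pics/knob5.png

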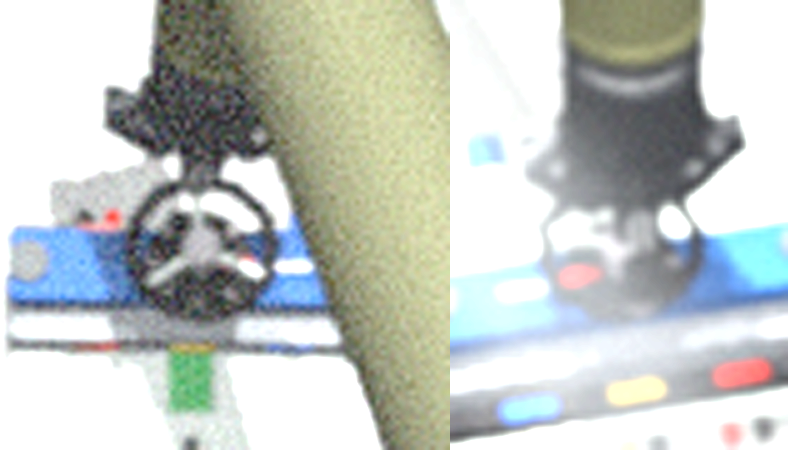

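```bash
python3 - <<'E'
from h import *
x0,y0=to_px("scene",[.66,.055,.16])[0].astype(int)
for z in (.148,.153,.17,.184,.2):
  for x in (.69,.70):
    p=to_px("top",[[x,.0615,z]])[0]; q=to_px("scene",[[x,.0615,z]])[0]
    print(z,x,"topcrop",np.round([(p[0]-246)*5,(p[1]-80)*5]),"scenecrop",np.round([450+(q[0]-x0+30)*5.63,(q[1]-y0+40)*5.63]))
print(to_px("scene",[[.657,.0567,.148]]),x0,y0)
th=np.linspace(0,6.28,9)[:8]
for c,px in (("top",lambda p:((p[:,0]-246)*5,(p[:,1]-80)*5)),("scene",lambda p:(450+(p[:,0]-x0+30)*5.63,(p[:,1]-y0+40)*5.63))):
    P=to_px(c,np.c_[.657+.051*np.cos(th),.0567+.051*np.sin(th),0*th+.143]); a,b=px(P); print(c,"ring x",a.min().round(),a.max().round(),"y",b.min().round(),b.max().round())
E
python3 -m handwheel '[[[0.5,0,0.2],[0,0,0],-1],[[0.5,0,0.4],[0,0,0],-1],[[0.5,0,0.4],[0,0,0],-1]]'
```

```text
0.148 0.69 topcrop [193. 195.] scenecrop [640. 284.]
0.148 0.7 topcrop [194. 180.] scenecrop [643. 298.]
0.153 0.69 topcrop [194. 192.] scenecrop [640. 279.]
0.153 0.7 topcrop [194. 177.] scenecrop [643. 293.]
0.17 0.69 topcrop [196. 182.] scenecrop [640. 262.]
0.17 0.7 topcrop [196. 167.] scenecrop [642. 277.]
0.184 0.69 topcrop [197. 173.] scenecrop [639. 248.]
0.184 0.7 topcrop [198. 158.] scenecrop [642. 263.]
0.2 0.69 topcrop [199. 163.] scenecrop [639. 232.]
0.2 0.7 topcrop [200. 148.] scenecrop [642. 247.]
[[242.76677882 227.26888649]] 242 225
top ring x 119.0 279.0 y 172.0 323.0
scene ring x 537.0 709.0 y 173.0 316.0
t: 8.78
tool_pos: [0.6959, 0.061, 0.165]
eef_rot: [1.0, -0.0, -0.0, 0.0]
wrist_force: [-1.3, -0.2, 0.3]
opening: 0.0001
finger_force: 0.0
```

```bash
python3 -m handwheel '[[[0,0,0.2],[0,0,0],-1],[[0,0,0.3],[0,0,0],-1]]';python3 -m handwheel '[[[0,0,0.2],[0,0,0],-1],[[0,0,0.3],[0,0,0],-1]]';python3 -m handwheel '[[[0,0,0.2],[0,0,0],-1],[[0,0,0.3],[0,0,0],-1]]'
```

```text
t: 8.95
tool_pos: [0.6958, 0.0613, 0.1624]
eef_rot: [1.0, 0.0, -0.0, -0.0]
wrist_force: [-0.1, 0.3, 0.4]
opening: 0.0002
finger_force: 0.0
t: 9.12
tool_pos: [0.6961, 0.0614, 0.1615]
eef_rot: [1.0, 0.0, 0.001, 0.0]
wrist_force: [-2.5, -0.0, 9.5]
opening: -0.0001
finger_force: 5.0
t: 9.28
tool_pos: [0.6964, 0.0615, 0.1613]
eef_rot: [1.0, 0.0, 0.002, 0.0]
wrist_force: [-6.7, -1.3, 19.6]
opening: 0.0003
finger_force: 9.7
```

```bash
python3 -m handwheel '[[[0,0,-3],[0,0,0],-1],[[0,0,-6],[0,0,0],-1],[[-4,2,-9],[0,0,0],-1],[[-8,6,-9],[0,0,0],1],[[-11,9,-9],[0,0,0],1],[[-14,12,-9],[0,0,0],1],[[-16,16,-9],[0,0,0],1],[[-16,20,-9],[0,0,0],1],[[-16,24,-9],[0,0,0],1],[[-16,24,-9],[0,0,0],1]]'; python3 - <<'E'
from h import *
st()
a=np.mean([camera("top").astype(float) for _ in range(3)],0).astype(np.uint8); b=np.mean([camera("scene").astype(float) for _ in range(3)],0).astype(np.uint8)
cv2.imwrite("pics/t5.png",a[:,:,::-1]);cv2.imwrite("pics/s5.png",b[:,:,::-1])
for n in ("top","scene"):
    print(n,[(np.round(d["point"],4),round(d["p"],2)) for d in models.tip_of(n,"knob_mid")])
    for d in models.silhouettes(n,"knob_mid"): ys,xs=np.nonzero(d["region"]); print(len(xs),xs.min(),xs.max(),ys.min(),ys.max(),d["p"])
x,y=to_px("top",[.66,.055,.16])[0].astype(int)
A=cv2.resize(a[y-25:y+25,x-20:x+20,::-1],(400,500),interpolation=cv2.INTER_CUBIC)
x,y=to_px("scene",[.66,.055,.16])[0].astype(int)
B=cv2.resize(b[y-25:y+25,x-20:x+20,::-1],(400,500),interpolation=cv2.INTER_CUBIC)
C=np.hstack([A,B]); C=(255*(C/255.)**0.5).astype(np.uint8); cv2.imwrite("pics/knob6.png",C)
E
```

```text
t: 10.12
tool_pos: [0.5338, -0.1854, 0.2472]
eef_rot: [1.0, -0.003, -0.0, 0.002]
wrist_force: [0.9, -1.7, -0.0]
opening: 0.0833
finger_force: 0.0
10.12 [ 0.5338 -0.1854  0.2472] F [ 0.9 -1.7 -0. ] T [-0.03  0.02  0.  ] op 83.3 ff 0.0
top [(array([0.6981, 0.0589, 0.165 ]), 0.42)]
5108 246 323 110 194 0.7
scene [(array([ 0.6024,  0.0514, -0.0007]), 0.67), (array([0.7011, 0.0653, 0.1653]), 0.56)]
51 243 249 230 238 0.39
```

View pics/knob6.png

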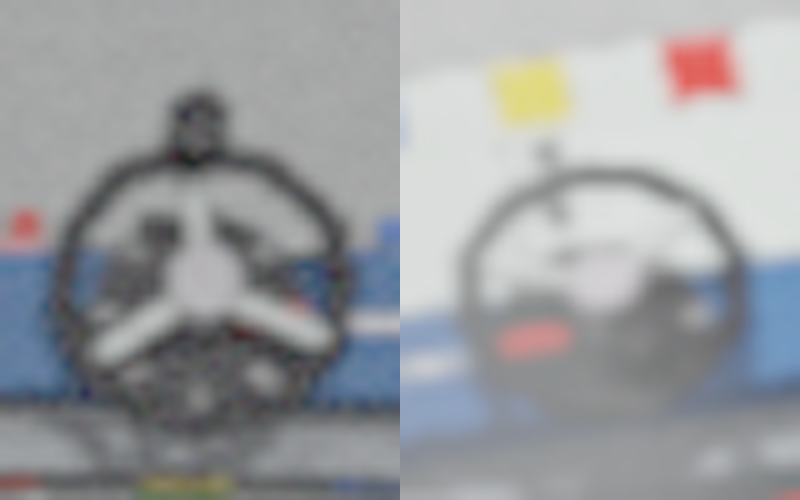

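The left half shows the knob clearly at (198,130), exactly where I closed, and the wheel is unturned. So the fingers must have been at a different height or place than I assume. I check the hand's pose in the images against the state.

```bash
python3 - <<'E'
from h import *
s=monitor.read_state(); T=s["tool_pos"]; Rm=R.from_quat(s["eef_rot"]).as_matrix(); out=[]
for n,f in (("top","pics/t5.png"),("scene","pics/s5.png")):
    im=cv2.imread(f); P=to_px(n,[T+Rm@np.array(v) for v in ((0,0,0),(0,0,.017),(0,.0425,0.004),(0,-.0425,.004),(0,0,-.054))])
    c=P[0].astype(int)-[30,40]; S=6
    A=cv2.resize(im[c[1]:c[1]+80,c[0]:c[0]+64],(384,480),interpolation=cv2.INTER_CUBIC)
    A=(255*(A/255.)**0.5).astype(np.uint8)
    for p,col in zip(P,((0,0,255),(0,255,255),(255,0,0),(255,0,0),(0,255,0))): cv2.circle(A,tuple(int(v) for v in (p-c+.5)*S),3,col,-1)
    out.append(A)
cv2.imwrite("pics/hand.png",np.hstack(out))
E
```

```text
(no output)
```

View pics/hand.png

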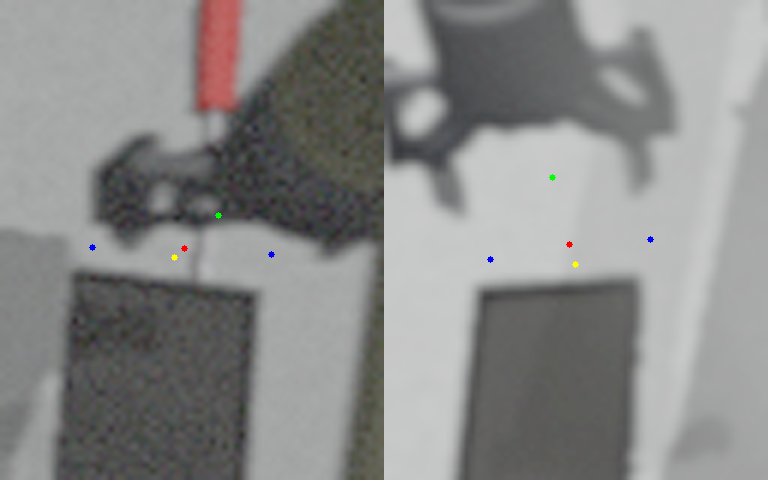

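```bash
python3 - <<'E'
from h import *
from scipy.optimize import least_squares
s=st(); T=s["tool_pos"]; print(s["qpos"])
obs={}
for n,t in (("top",[(130,241),(333,250)]),("scene",[(457-384,208),(640-384,188)])):
    c=to_px(n,T)[0].astype(int)-[30,40]; obs[n]=np.array(t)/6+c-.5
for a,b in ((0,0),(1,1)):
  for sw in (0,1):
    f=lambda X:np.r_[to_px("top",X)[0]-obs["top"][a],to_px("scene",X)[0]-obs["scene"][b^sw]]
    r=least_squares(f,T); print(a,b^sw,r.x.round(4),"res",np.round(r.fun,1))
E
```

```text
10.62 [ 0.5363 -0.1774  0.247 ] F [-0.1  0.   0.2] T [-0.03 -0.01  0.01] op 85.3 ff 0.0
[ 0.74806736  0.15733027 -0.53105306  1.59466194  0.08044875  1.41135844
 -1.35844894]
0 0 [ 0.5314 -0.1851  0.2625] res [13.5  1.5 15.5  2.1]
0 1 [ 0.5295 -0.1396  0.279 ] res [-1.2 -0.1 -1.4 -0.2]
1 1 [ 0.5266 -0.1882  0.2966] res [-15.4  -1.7 -18.   -2.6]
1 0 [ 0.5288 -0.2333  0.2801] res [-0.9 -0.1 -1.  -0.2]
```

The triangulated fingertips are at z≈0.28 while the state gives a TCP at z 0.247. The closed fingertips also met the knob top (0.184) at a reported z of 0.162. So the fingertips really stand about 39 mm higher than the stated figures imply: shut tip z ≈ reported TCP z + 0.022. I use that measured offset and grip the knob lower.

```bash
cat >> h.py <<'E'
ZOFF=0.022  # measured: shut fingertip height = tool_pos z + ZOFF
E
python3 -m handwheel '[[[4,-4,0],[0,0,0],1],[[8,-8,0],[0,0,0],1],[[12,-12,0],[0,0,0],1],[[16,-16,0],[0,0,0],1],[[16.1,-20,0],[0,0,0],1],[[16.1,-24,0],[0,0,0],1],[[16.1,-24,3],[0,0,0],1],[[16.1,-24,6],[0,0,0],1],[[16.1,-24,9],[0,0,0],1],[[16.1,-24,11.6],[0,0,0],1],[[16.1,-24,11.6],[0,0,0],1],[[16.1,-24,11.6],[0,0,0],0.5]]';python3 -m handwheel '[[[0,0,0],[0,0,0],-0.4],[[0,0,0],[0,0,0],-0.6],[[0,0,0],[0,0,0],-1],[[0,0,0],[0,0,0],-1],[[0,0,0],[0,0,0],-1],[[0,0,0],[0,0,0],-1]]'; python3 -c "
from h import *
st()"
```

```text
t: 11.62
tool_pos: [0.6958, 0.0614, 0.1295]
eef_rot: [1.0, 0.0, -0.002, 0.0]
wrist_force: [0.3, -0.3, 0.9]
opening: 0.0753
finger_force: 0.0
t: 12.12
tool_pos: [0.6977, 0.0612, 0.1326]
eef_rot: [1.0, -0.0, 0.001, 0.0]
wrist_force: [-0.5, -0.7, 5.8]
opening: 0.0195
finger_force: 58.5
12.12 [0.6977 0.0612 0.1326] F [-0.5 -0.7  5.8] T [-0.11  0.12 -0.04] op 19.5 ff 58.5
```

Gripped, opening 19.5 mm at 58 N. I compute the circle shifts.

```bash
cat >> h.py <<'E'
def circ(th0,step,n=12,sgn=1,r=4.2):
    a=np.radians(th0); p=a+sgn*np.radians(step)*np.arange(1,n+1)
    print("circ",th0,"->",th0+sgn*step*n,np.round(np.c_[r*(np.cos(p)-np.cos(a)),-r*(np.sin(p)-np.sin(a))],2).tolist())
E
python3 -c "
from h import *
circ(6,15); circ(186,15); circ(6,20); circ(246,20);circ(126,20)"
```

```text
circ 6 -> 186 [[-0.26, -1.07], [-0.78, -2.03], [-1.53, -2.82], [-2.47, -3.4], [-3.52, -3.71], [-4.62, -3.74], [-5.68, -3.48], [-6.65, -2.96], [-7.44, -2.2], [-8.01, -1.27], [-8.33, -0.22], [-8.35, 0.88]]
circ 186 -> 366 [[0.26, 1.07], [0.78, 2.03], [1.53, 2.82], [2.47, 3.4], [3.52, 3.71], [4.62, 3.74], [5.68, 3.48], [6.65, 2.96], [7.44, 2.2], [8.01, 1.27], [8.33, 0.22], [8.35, -0.88]]
circ 6 -> 246 [[-0.4, -1.4], [-1.26, -2.58], [-2.47, -3.4], [-3.88, -3.75], [-5.33, -3.6], [-6.65, -2.96], [-7.66, -1.91], [-8.25, -0.58], [-8.35, 0.88], [-7.95, 2.28], [-7.09, 3.46], [-5.89, 4.28]]
circ 246 -> 486 [[1.42, 0.35], [2.87, 0.2], [4.18, -0.44], [5.19, -1.49], [5.78, -2.82], [5.89, -4.28], [5.48, -5.68], [4.63, -6.86], [3.42, -7.67], [2.0, -8.03], [0.55, -7.87], [-0.76, -7.23]]
circ 126 -> 366 [[-1.01, 1.05], [-1.61, 2.38], [-1.71, 3.84], [-1.31, 5.24], [-0.45, 6.42], [0.76, 7.23], [2.18, 7.59], [3.63, 7.44], [4.94, 6.8], [5.95, 5.75], [6.54, 4.41], [6.65, 2.96]]
```

```bash
python3 -m handwheel '[[[-0.25,-1.05,-0.2],[0,0,0],-1],[[-0.8,-2,-0.2],[0,0,0],-1]]'; python3 -c "
from h import *
circ(36,15,2);circ(66,15,2);circ(96,15,2)"
```

```text
t: 12.28
tool_pos: [0.6895, 0.0809, 0.1328]
eef_rot: [1.0, -0.001, 0.001, -0.0]
wrist_force: [-0.4, -1.3, 1.4]
opening: 0.0193
finger_force: 59.4
circ 36 -> 66 [[-0.75, -0.8], [-1.69, -1.37]]
circ 66 -> 96 [[-1.05, -0.31], [-2.15, -0.34]]
circ 96 -> 126 [[-1.07, 0.26], [-2.03, 0.78]]
```

```bash
python3 -m handwheel '[[[-0.75,-0.8,0],[0,0,0],-1],[[-1.7,-1.35,0],[0,0,0],-1]]';python3 -m handwheel '[[[-1.05,-0.3,0],[0,0,0],-1],[[-2.15,-0.35,0],[0,0,0],-1]]';python3 -m handwheel '[[[-1.05,0.25,0],[0,0,0],-1],[[-2,0.8,0],[0,0,0],-1]]'; python3 -c "
from h import *
circ(126,20)"
```

```text
t: 12.45
tool_pos: [0.6714, 0.0948, 0.1328]
eef_rot: [1.0, 0.0, 0.0, 0.001]
wrist_force: [2.3, -5.9, -0.2]
opening: 0.0194
finger_force: 59.7
t: 12.62
tool_pos: [0.6503, 0.0974, 0.1327]
eef_rot: [1.0, 0.0, 0.001, 0.001]
wrist_force: [4.4, -6.4, -0.9]
opening: 0.0194
finger_force: 59.5
t: 12.78
tool_pos: [0.6309, 0.0896, 0.1328]
eef_rot: [1.0, 0.0, 0.002, 0.001]
wrist_force: [7.7, -4.3, -3.7]
opening: 0.0195
finger_force: 59.2
circ 126 -> 366 [[-1.01, 1.05], [-1.61, 2.38], [-1.71, 3.84], [-1.31, 5.24], [-0.45, 6.42], [0.76, 7.23], [2.18, 7.59], [3.63, 7.44], [4.94, 6.8], [5.95, 5.75], [6.54, 4.41], [6.65, 2.96]]
```

The spindle was picked up between 36° and 66°, taken as about 50°. I aim to end at about 1120° of wheel angle and continue in 20° rows, shifting the centre slightly.

```bash
python3 -m handwheel '[[[-1,1.2,0],[0,0,0],-1],[[-1.6,2.55,0],[0,0,0],-1],[[-1.7,4,0],[0,0,0],-1],[[-1.3,5.4,0],[0,0,0],-1],[[-0.45,6.6,0],[0,0,0],-1],[[0.75,7.4,0],[0,0,0],-1]]';python3 -c "
from h import *
circ(246,20,6);circ(366,20,12);circ(606,20,12);circ(846,20,12);circ(1086,17,2)"
```

```text
t: 13.28
tool_pos: [0.6355, 0.0188, 0.1327]
eef_rot: [1.0, 0.001, -0.002, -0.001]
wrist_force: [-2.1, 3.8, 1.5]
opening: 0.0195
finger_force: 60.3
circ 246 -> 366 [[1.42, 0.35], [2.87, 0.2], [4.18, -0.44], [5.19, -1.49], [5.78, -2.82], [5.89, -4.28]]
circ 366 -> 606 [[-0.4, -1.4], [-1.26, -2.58], [-2.47, -3.4], [-3.88, -3.75], [-5.33, -3.6], [-6.65, -2.96], [-7.66, -1.91], [-8.25, -0.58], [-8.35, 0.88], [-7.95, 2.28], [-7.09, 3.46], [-5.89, 4.28]]
circ 606 -> 846 [[1.42, 0.35], [2.87, 0.2], [4.18, -0.44], [5.19, -1.49], [5.78, -2.82], [5.89, -4.28], [5.48, -5.68], [4.63, -6.86], [3.42, -7.67], [2.0, -8.03], [0.55, -7.87], [-0.76, -7.23]]
circ 846 -> 1086 [[-1.01, 1.05], [-1.61, 2.38], [-1.71, 3.84], [-1.31, 5.24], [-0.45, 6.42], [0.76, 7.23], [2.18, 7.59], [3.63, 7.44], [4.94, 6.8], [5.95, 5.75], [6.54, 4.41], [6.65, 2.96]]
circ 1086 -> 1120 [[-0.31, -1.2], [-0.96, -2.26]]
```

```bash
python3 -m handwheel '[[[1.4,0.35,0],[0,0,0],-1],[[2.85,0.2,0],[0,0,0],-1],[[4.15,-0.45,0],[0,0,0],-1],[[5.2,-1.5,0],[0,0,0],-1],[[5.8,-2.8,0],[0,0,0],-1],[[5.9,-4.3,0],[0,0,0],-1]]'; python3 -m handwheel '[[[-0.4,-1.4,0],[0,0,0],-1],[[-1.25,-2.6,0],[0,0,0],-1],[[-2.45,-3.4,0],[0,0,0],-1],[[-3.9,-3.75,0],[0,0,0],-1],[[-5.35,-3.6,0],[0,0,0],-1],[[-6.65,-2.95,0],[0,0,0],-1],[[-7.65,-1.9,0],[0,0,0],-1],[[-8.25,-0.6,0],[0,0,0],-1],[[-8.35,0.9,0],[0,0,0],-1],[[-7.95,2.3,0],[0,0,0],-1],[[-7.1,3.45,0],[0,0,0],-1],[[-5.9,4.3,0],[0,0,0],-1]]'
```

```text
t: 13.78
tool_pos: [0.6979, 0.0575, 0.1328]
eef_rot: [1.0, -0.001, 0.001, 0.001]
wrist_force: [0.5, -4.5, 1.6]
opening: 0.0195
finger_force: 60.3
t: 14.78
tool_pos: [0.6357, 0.0186, 0.1327]
eef_rot: [1.0, 0.001, -0.002, -0.001]
wrist_force: [-2.9, 3.7, 2.0]
opening: 0.0193
finger_force: 60.4
```

```bash
python3 -m handwheel '[[[1.4,0.35,0],[0,0,0],-1],[[2.85,0.2,0],[0,0,0],-1],[[4.2,-0.45,0],[0,0,0],-1],[[5.2,-1.5,0],[0,0,0],-1],[[5.8,-2.8,0],[0,0,0],-1],[[5.9,-4.3,0],[0,0,0],-1],[[5.5,-5.7,0],[0,0,0],-1],[[4.65,-6.85,0],[0,0,0],-1],[[3.4,-7.65,0],[0,0,0],-1],[[2,-8.05,0],[0,0,0],-1],[[0.55,-7.85,0],[0,0,0],-1],[[-0.75,-7.25,0],[0,0,0],-1]]'; python3 -c "
from h import *
s=st();d=s['tool_pos'][:2]-[.656,.0555];print(np.hypot(*d),np.degrees(np.arctan2(d[1],d[0])))"
```

```text
t: 15.78
tool_pos: [0.6309, 0.0896, 0.1328]
eef_rot: [1.0, 0.001, 0.002, 0.0]
wrist_force: [9.8, -5.3, -3.6]
opening: 0.0194
finger_force: 60.0
15.78 [0.6309 0.0896 0.1328] F [ 9.8 -5.3 -3.6] T [-1.22 -2.15 -0.03] op 19.4 ff 60.0
0.04231778789892966 126.41669811183273
```

```bash
python3 -m handwheel '[[[-1,1.05,0],[0,0,0],-1],[[-1.6,2.4,0],[0,0,0],-1],[[-1.7,3.85,0],[0,0,0],-1],[[-1.3,5.25,0],[0,0,0],-1],[[-0.45,6.4,0],[0,0,0],-1],[[0.75,7.25,0],[0,0,0],-1],[[2.2,7.6,0],[0,0,0],-1],[[3.65,7.45,0],[0,0,0],-1],[[4.95,6.8,0],[0,0,0],-1],[[5.95,5.75,0],[0,0,0],-1],[[6.55,4.4,0],[0,0,0],-1],[[6.65,2.95,0],[0,0,0],-1]]'; python3 -m handwheel '[[[-0.3,-1.2,0],[0,0,0],-1],[[-0.95,-2.25,0],[0,0,0],-1],[[-0.95,-2.25,0],[0,0,0],-1]]'; python3 -c "
from h import *
s=st();d=s['tool_pos'][:2]-[.656,.0555];print(np.hypot(*d),np.degrees(np.arctan2(d[1],d[0])))"
```

```text
t: 16.78
tool_pos: [0.6979, 0.0582, 0.1328]
eef_rot: [1.0, -0.001, 0.001, 0.001]
wrist_force: [-1.4, -5.3, 1.7]
opening: 0.0194
finger_force: 60.7
t: 17.03
tool_pos: [0.685, 0.0858, 0.1328]
eef_rot: [1.0, 0.002, -0.001, -0.001]
wrist_force: [-0.1, 0.1, 0.3]
opening: 0.0193
finger_force: 60.6
17.03 [0.685  0.0858 0.1328] F [-0.1  0.1  0.3] T [ 0.05 -0.04  0.04] op 19.3 ff 60.6
0.04197617886604114 46.268455636124465
```

Opening done, about 1126° of wheel angle with the estimated spindle between 18.5 and 19.0. I release, retreat, and check the dial and the reference bar.

```bash
python3 -m handwheel '[[[0,0,0],[0,0,0],0.5],[[0,0,0],[0,0,0],1],[[0,0,0],[0,0,0],1],[[0,0,-4],[0,0,0],1],[[0,0,-7],[0,0,0],1],[[-4,1,-7],[0,0,-1.2],0.2],[[-8,2,-7],[0,0,-1.2],0.2],[[-12,3,-7],[0,0,-1.2],0.2],[[-13.4,3.2,-7],[0,0,-1.2],0.2],[[-13.4,3.2,-7],[0,0,-1.2],0.2]]'; python3 - <<'E'
from h import *
st(); b=camera("scene"); x,y=to_px("scene",[.66,.055,.16])[0].astype(int)
cv2.imwrite("pics/dial1.png",cv2.resize(b[y-25:y+35,x-40:x+40,::-1],(800,600),interpolation=cv2.INTER_CUBIC))
hsv=cv2.cvtColor(b,cv2.COLOR_RGB2HSV)[y-25:y+25,x-20:x+20].astype(int); m=(hsv[...,1]>100)&((hsv[...,0]<8)|(hsv[...,0]>172))
ys,xs=np.nonzero(m); print(len(xs),xs.mean()+x-20,ys.mean()+y-25)
go([.551,.054,.05],1.2)
for k,v in bars("scene").items(): print(k,*v,sep="\n  ")
E
```

```text
t: 17.87
tool_pos: [0.5504, 0.0485, 0.2031]
eef_rot: [1.0, 0.01, -0.0, 0.001]
wrist_force: [0.7, -0.7, 0.1]
opening: 0.0516
finger_force: 0.0
17.87 [0.5504 0.0485 0.2031] F [ 0.7 -0.7  0.1] T [ 0.03 -0.09 -0.01] op 51.6 ff 0.0
42 250.33333333333331 208.33333333333334
go [-0.18 -0.53 15.34] [ 0.08 -0.08 -0.07] q7 -1.77
red
  ([0.3508, 0.6803], [0.3479, 0.6798], [176.0, 34.0], 23.3, 0.82)
  ([0.2487, 0.389], [0.2486, 0.3863], [39.0, 183.0], -64.1, 0.81)
  ([0.518, 0.5444], [0.5166, 0.5435], [174.0, 32.0], 31.9, 0.7)
  ([0.4618, 0.2797], [0.4591, 0.2795], [185.0, 32.0], 0.8, 0.67)
yellow
  ([0.5004, -0.3756], [0.4959, -0.3757], [33.0, 178.0], -7.9, 0.55)
blue
  ([0.4765, 0.3826], [0.4729, 0.3825], [34.0, 184.0], -1.3, 0.83)
  ([0.4786, -0.2302], [0.474, -0.2304], [109.0, 228.0], -5.8, 0.35)
```

View pics/dial1.png

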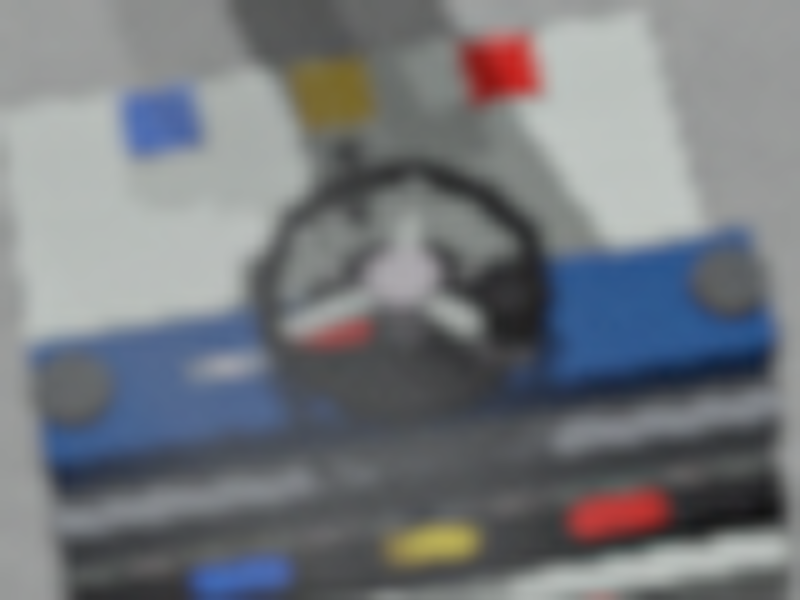

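The dial's red mark at (343,330) is back beside the white index at (225,368), so it is about three full turns. Now I lower onto the reference bar and probe for the bed.

```bash
python3 -m handwheel '[[[0,0,4],[0,0,0],0.2],[[0,0,8],[0,0,0],0.2],[[0,0,12],[0,0,0],0.2],[[0,0,16],[0,0,0],0.2],[[0,0,18.3],[0,0,0],0.2],[[0,0,18.3],[0,0,0],0.2]]'; python3 -c "
from h import *
st();go([.551,.054,.02],1.2)";python3 -m handwheel '[[[0,0,0.3],[0,0,0],0.2],[[0,0,0.5],[0,0,0],0.2]]'; python3 -m handwheel '[[[0,0,0.3],[0,0,0],0.2],[[0,0,0.5],[0,0,0],0.2]]'
```

```text
t: 18.62
tool_pos: [0.5491, 0.05, 0.0137]
eef_rot: [1.0, 0.011, -0.006, -0.001]
wrist_force: [-0.9, 0.4, 0.2]
opening: 0.0513
finger_force: 0.0
18.62 [0.5491 0.05   0.0137] F [-0.9  0.4  0.2] T [-0.01  0.04 -0.03] op 51.3 ff 0.0
go [ 0.19 -0.4  -0.63] [-0.1   0.64  0.05] q7 -1.88
t: 18.78
tool_pos: [0.5553, 0.0505, 0.0161]
eef_rot: [1.0, 0.011, 0.001, -0.0]
wrist_force: [-0.1, 0.1, 1.1]
opening: 0.051
finger_force: 0.0
t: 18.95
tool_pos: [0.5551, 0.0499, 0.0115]
eef_rot: [1.0, 0.011, 0.002, 0.0]
wrist_force: [0.3, 0.3, 0.6]
opening: 0.0512
finger_force: 0.0
```

```bash
python3 -m handwheel '[[[-0.3,-0.4,0.3],[0,0,0],0.2],[[-0.4,-0.4,0.5],[0,0,0],0.2]]'; for i in 1 2; do python3 -m handwheel '[[[0,0,0.15],[0,0,0],0.2],[[0,0,0.3],[0,0,0],0.2]]';done
```

```text
t: 19.12
tool_pos: [0.5493, 0.0545, 0.0054]
eef_rot: [1.0, 0.011, 0.001, -0.0]
wrist_force: [0.3, 0.6, -0.2]
opening: 0.0509
finger_force: 0.0
t: 19.28
tool_pos: [0.549, 0.0543, 0.0043]
eef_rot: [1.0, 0.011, -0.0, 0.001]
wrist_force: [-11.9, -0.8, 30.1]
opening: 0.0515
finger_force: 14.9
t: 19.45
tool_pos: [0.549, 0.0543, 0.0042]
eef_rot: [1.0, 0.011, -0.001, 0.001]
wrist_force: [-20.9, -1.0, 52.3]
opening: 0.0512
finger_force: 25.9
```

Bed contact at reported z≈0.005 with the jaws at 51 mm. I raise a bit and close on the bar.

```bash
python3 -m handwheel '[[[0,0,-0.8],[0,0,0],0.2],[[0,0,-1.1],[0,0,0],0.2],[[0,0,-1.1],[0,0,0],-0.2],[[0,0,-1.1],[0,0,0],-0.4],[[0,0,-1.1],[0,0,0],-1],[[0,0,-1.1],[0,0,0],-1],[[0,0,-1.1],[0,0,0],-1]]'; python3 -c "
from h import *
st()"
```

```text
t: 20.03
tool_pos: [0.5493, 0.0534, 0.0101]
eef_rot: [1.0, 0.01, -0.0, 0.0]
wrist_force: [-1.8, -0.6, 8.4]
opening: 0.0278
finger_force: 59.4
20.03 [0.5493 0.0534 0.0101] F [-1.8 -0.6  8.4] T [-0.14  0.5  -0.01] op 27.8 ff 59.4
```

```bash
python3 -m handwheel '[[[0,0,-0.2],[0,0,0],-1],[[-1,0,-0.2],[0,0,0],-1],[[-2.5,0,-0.2],[0,0,0],-1],[[-4,0,-0.2],[0,0,0],-1],[[-5.5,0,-0.2],[0,0,0],-1],[[-7,0,-0.2],[0,0,0],-1],[[-8.5,0,-0.2],[0,0,0],-1],[[-9.5,0,-0.2],[0,0,0],-1],[[-9.5,0,-0.2],[0,0,0],-1]]'; python3 -c "
from h import *
st()
camera('top')
for t in ('ref_bar_mid',):
  for d in models.silhouettes('top',t)[:3]:
    ys,xs=np.nonzero(d['region']); w=to_world('top',np.c_[xs,ys],.04); print(len(xs),cv2.minAreaRect((w*1000).astype(np.float32)),d['p'])
  print(models.tip_of('top',t)[:2])"
```

```text
t: 20.78
tool_pos: [0.451, 0.0511, 0.0109]
eef_rot: [1.0, 0.011, -0.002, 0.001]
wrist_force: [-0.3, 0.7, -1.5]
opening: 0.0281
finger_force: 59.4
20.78 [0.451  0.0511 0.0109] F [-0.3  0.7 -1.5] T [0.04 0.1  0.01] op 28.1 ff 59.4
20 ((421.660400390625, 55.483062744140625), (13.516267776489258, 13.354511260986328), 1.8039727210998535) 0.47
[{'point': [0.4747, 0.0483, 0.0284], 'p': 0.27}]
```

```bash
python3 -m handwheel '[[[0,0,-3],[0,0,0],-1],[[0,0,-6],[0,0,0],-1],[[0,0,-7],[0,0,0],-1],[[0,0,-7],[0,0,0],-1]]'; python3 -c "
from h import *
st();go([.424,-.2216,.08],-4.9)"
```

```text
t: 21.27
tool_pos: [0.4574, 0.0518, 0.0845]
eef_rot: [1.0, 0.01, 0.003, 0.0]
wrist_force: [-0.4, 0.4, -1.7]
opening: 0.0283
finger_force: 59.9
21.27 [0.4574 0.0518 0.0845] F [-0.4  0.4 -1.7] T [0.01 0.05 0.01] op 28.3 ff 59.9
go [-3.92 27.26  0.44] [ 0.   -0.36  6.1 ] q7 -1.75
```

```bash
python3 -m handwheel '[[[0,3,0],[0,0,1],-1],[[-1,6,0],[0,0,2],-1],[[-1.5,9.5,0],[0,0,3],-1],[[-2,13,0],[0,0,4],-1],[[-2.5,16.5,0],[0,0,5],-1],[[-3,20,0],[0,0,6.1],-1],[[-3.5,23.5,0],[0,0,6.1],-1],[[-3.9,26,0],[0,0,6.1],-1],[[-3.9,27.3,0],[0,0,6.1],-1],[[-3.9,27.3,0],[0,0,6.1],-1],[[-3.9,27.3,0],[0,0,6.1],-1]]'; python3 -c "
from h import *
st();go([.424,-.2216,-.012],-4.9)
camera('scene')
for d in models.silhouettes('scene','ref_bar_mid')[:3]:
    ys,xs=np.nonzero(d['region']); w=to_world('scene',np.c_[xs,ys],.104); print(len(xs),cv2.minAreaRect((w*1000).astype(np.float32)),d['p'])
print(models.tip_of('scene','ref_bar_mid')[:2])
"
```

```text
t: 22.18
tool_pos: [0.4207, -0.2215, 0.0805]
eef_rot: [0.999, -0.043, -0.001, -0.001]
wrist_force: [-0.4, 0.6, -1.5]
opening: 0.028
finger_force: 59.9
22.18 [ 0.4207 -0.2215  0.0805] F [-0.4  0.6 -1.5] T [0.02 0.05 0.03] op 28.0 ff 59.9
go [0.34 0.   9.25] [-0.11  0.11 -0.03] q7 -1.26
417 ((471.48419189453125, -228.00511169433594), (39.345680236816406, 191.1689910888672), 83.81698608398438) 0.78
[{'point': [0.475, -0.2272, 0.1074], 'p': 0.92}]
```

```bash
python3 -m handwheel '[[[0.1,0,3],[0,0,0],-1],[[0.1,0,6],[0,0,0],-1],[[0.1,0,8],[0,0,0],-1],[[0.1,0,9],[0,0,0],-1],[[0.1,0,9.3],[0,0,0],-1],[[0.1,0,9.3],[0,0,0],-1]]'; python3 -c "
from h import *
st()"
```

```text
t: 22.83
tool_pos: [0.4222, -0.2214, -0.0113]
eef_rot: [0.999, -0.042, -0.0, -0.0]
wrist_force: [-0.5, 0.2, -1.0]
opening: 0.0278
finger_force: 59.8
22.83 [ 0.4222 -0.2214 -0.0113] F [-0.5  0.2 -1. ] T [0.06 0.09 0.04] op 27.8 ff 59.8
```

```bash
python3 -m handwheel '[[[0,0,0.3],[0,0,0],-1],[[0,0,0.3],[0,0,0],-0.2],[[0,0,0.3],[0,0,0],0.1],[[0,0,0.3],[0,0,0],0.1],[[0,0,0.3],[0,0,0],0.1],[[0,0,-3],[0,0,0],0.1],[[0,0,-6],[0,0,0],0.1],[[0,3,-9],[0,0,0.5],0.1],[[1,7,-9],[0,0,1],0.3],[[1,11,-9],[0,0,2],0.4],[[1,14.2,-9],[0,0,2.7],0.4],[[1,14.2,-9],[0,0,2.7],0.4]]'; python3 - <<'E'
from h import *
st();
for c in ("top","scene"):
    camera(c)
    for t,z in (("ref_bar_mid",.015),("bar_yellow_mid",.01),("tray_mid",.016)):
      for d in models.silhouettes(c,t)[:2]:
        ys,xs=np.nonzero(d['region']); w=to_world(c,np.c_[xs,ys],z); r=cv2.minAreaRect((w*1000).astype(np.float32)); print(c,t,len(xs),np.round(r[0]),np.round(r[1]),round(r[2],1),round(d['p'],2))
      print("   tip",[(np.round(d["point"],3),round(d["p"],2)) for d in models.tip_of(c,t)[:2]])
go([.4435,-.366,.04],-7.6)
E
```

```text
t: 23.83
tool_pos: [0.4174, -0.3732, 0.0796]
eef_rot: [0.997, -0.071, 0.0, 0.003]
wrist_force: [-1.6, -0.5, 1.0]
opening: 0.06
finger_force: 0.0
23.83 [ 0.4174 -0.3732  0.0796] F [-1.6 -0.5  1. ] T [0.03 0.06 0.01] op 60.0 ff 0.0
top ref_bar_mid 489 [ 475. -223.] [ 33. 181.] 85.6 0.66
top ref_bar_mid 888 [ 678. -408.] [ 97. 126.] 79.7 0.61
   tip [(array([ 0.473, -0.228,  0.009]), 0.69), (array([0.6  , 0.056, 0.034]), 0.3)]
top bar_yellow_mid 466 [ 494. -371.] [ 39. 180.] 83.9 0.61
   tip [(array([ 0.495, -0.375,  0.004]), 0.64), (array([ 0.681, -0.407,  0.   ]), 0.24)]
top tray_mid 1656 [ 474. -223.] [112. 231.] 84.5 0.62
   tip [(array([ 0.482, -0.226,  0.013]), 0.93)]
scene ref_bar_mid 342 [ 478. -228.] [ 32. 185.] 85.5 0.53
   tip [(array([ 0.479, -0.225,  0.012]), 0.73)]
scene bar_yellow_mid 299 [ 500. -376.] [ 32. 177.] 81.9 0.63
scene bar_yellow_mid 4321 [589.  63.] [268. 275.] 0.9 0.5
   tip [(array([ 0.5  , -0.376,  0.005]), 0.62), (array([0.457, 0.282, 0.002]), 0.18)]
scene tray_mid 1272 [ 481. -230.] [116. 240.] 85.2 0.97
   tip [(array([ 0.478, -0.224,  0.009]), 0.63)]
go [ 2.35 -0.15  3.9 ] [ 0.01 -0.    0.03] q7 -1.1
```

The reference bar is centred in the tray. Picking up yellow.

```bash
python3 -m handwheel '[[[2.4,0,3],[0,0,0],0.4],[[2.4,0,6],[0,0,0],0.4],[[2.4,0,8],[0,0,0],0.4],[[2.4,0,9],[0,0,0],0.4],[[2.4,0,9],[0,0,0],0.4]]'; python3 -c "
from h import *
st();go([.4445,-.367,-.018],-7.6)"
```

```text
t: 24.95
tool_pos: [0.4418, -0.3664, -0.0138]
eef_rot: [0.998, -0.066, -0.002, -0.002]
wrist_force: [-0.5, -0.5, -0.2]
opening: 0.0597
finger_force: 0.0
24.95 [ 0.4418 -0.3664 -0.0138] F [-0.5 -0.5 -0.2] T [-0.02  0.02  0.04] op 59.7 ff 0.0
go [0.27 0.03 0.42] [-0.16  0.25  0.02] q7 -1.16
```

```bash
python3 -m handwheel '[[[0.1,0,0.4],[0,0,0],0.2],[[0.1,0,0.4],[0,0,0],-0.2],[[0.1,0,0.4],[0,0,0],-1],[[0.1,0,0.4],[0,0,0],-1],[[0.1,0,0.4],[0,0,0],-1],[[0.1,0,0.4],[0,0,0],-1],[[0.1,0,0.2],[0,0,0],-1]]'; python3 -m handwheel '[[[0,0,-3],[0,0,0],-1],[[0,0,-6],[0,0,0],-1],[[0,0,-9],[0,0,0],-1],[[0,0,-11],[0,0,0],-1],[[0,0,-11],[0,0,0],-1]]'; python3 - <<'E'
from h import *
s=st(); camera('scene')
z=s["tool_pos"][2]+.03
for d in models.silhouettes('scene','bar_yellow_mid')[:2]:
    ys,xs=np.nonzero(d['region']); w=to_world('scene',np.c_[xs,ys],z); r=cv2.minAreaRect((w*1000).astype(np.float32)); print(len(xs),r,d['p'])
print([(np.round(d["point"],3),round(d["p"],2)) for d in models.tip_of("scene","bar_yellow_mid")[:2]])
go([.601-.052-.085,.0543-.0028,.09],1.2)
E
```

```text
t: 25.53
tool_pos: [0.4453, -0.3683, -0.0122]
eef_rot: [0.998, -0.066, 0.001, 0.001]
wrist_force: [-0.2, 0.1, -1.9]
opening: 0.0247
finger_force: 59.0
t: 25.95
tool_pos: [0.4477, -0.3703, 0.1027]
eef_rot: [0.998, -0.066, 0.004, 0.003]
wrist_force: [1.7, -1.0, 0.5]
opening: 0.0
finger_force: 0.0
25.95 [ 0.4477 -0.3703  0.1027] F [ 1.7 -1.   0.5] T [-0.03 -0.05  0.01] op 0.0 ff 0.0
336 ((584.4765014648438, -306.4532165527344), (33.10884475708008, 160.07595825195312), 60.129356384277344) 0.73
[(array([ 0.496, -0.338,  0.005]), 0.65)]
go [ -3.59 -41.82   0.66] [ 0.01  0.02 -8.79] q7 -1.13
```

The bar slipped out because the grip was too high. I open and look again.

```bash
python3 -m handwheel '[[[0,-2,0],[0,0,0],0.6],[[0,-4,0],[0,0,0],0.6],[[0,-6,0],[0,0,0],0.6],[[0,-6,0],[0,0,0],0.6]]'; python3 - <<'E'
from h import *
s=st()
for c in ("top","scene"):
  for k in (0,1):
    im=camera(c)
    for d in models.silhouettes(c,'bar_yellow_mid')[:2]:
      ys,xs=np.nonzero(d['region']); w=to_world(c,np.c_[xs,ys],.01); r=cv2.minAreaRect((w*1000).astype(np.float32)); print(c,len(xs),np.round(r[0],1),np.round(r[1]),round(r[2],1),round(d['p'],2))
    print([(np.round(d["point"],3),round(d["p"],2)) for d in models.tip_of(c,"bar_yellow_mid")[:2]])
    print([(np.round(d["point"],3),round(d["p"],2)) for d in models.tip_of(c,"ref_bar_mid")[:2]])
b=camera("scene"); p=to_px("scene",[.5,-.34,.01])[0].astype(int)
cv2.imwrite("pics/y1.png",cv2.resize(b[p[1]-60:p[1]+60,p[0]-80:p[0]+80,::-1],(800,600),interpolation=cv2.INTER_CUBIC))
E
```

```text
t: 26.43
tool_pos: [0.4529, -0.3029, 0.095]
eef_rot: [0.998, -0.063, -0.001, -0.002]
wrist_force: [-0.1, 0.6, 0.2]
opening: 0.0482
finger_force: 0.0
26.43 [ 0.4529 -0.3029  0.095 ] F [-0.1  0.6  0.2] T [ 0.01 -0.01  0.  ] op 48.2 ff 0.0
top 1104 [714.9 303.1] [ 90. 175.] 70.9 0.69
top 302 [ 490.6 -333.4] [ 33. 184.] 57.2 0.63
[(array([ 0.482, -0.224,  0.016]), 0.69), (array([ 0.492, -0.338,  0.007]), 0.64)]
[(array([ 0.474, -0.225,  0.013]), 0.74), (array([0.686, 0.087, 0.166]), 0.69)]
top 328 [ 490.7 -334. ] [ 32. 181.] 57.4 0.59
[(array([ 0.491, -0.338,  0.007]), 0.83), (array([0.474, 0.05 , 0.03 ]), 0.72)]
[(array([ 0.474, -0.225,  0.01 ]), 0.9), (array([ 0.607, -0.012,  0.036]), 0.5)]
[(array([ 0.495, -0.338,  0.007]), 0.65)]
[(array([ 0.479, -0.225,  0.012]), 0.66)]
scene 367 [ 494.2 -338.2] [ 35. 180.] 57.8 0.78
scene 4278 [589.   62.7] [269. 273.] 0.4 0.53
[(array([ 0.494, -0.338,  0.007]), 0.71)]
[(array([ 0.478, -0.227,  0.011]), 0.6)]
```

```bash
python3 -c "
from h import *
st();go([.4675,-.320,.03],-32.6)"
```

```text
27.28 [ 0.4527 -0.3084  0.0969] F [ 0.7  0.1 -0.3] T [ 0.02 -0.01  0.02] op 68.2 ff 0.0
go [1.62 0.95 6.69] [ 1.000e-02 -1.000e-02  2.502e+01] q7 -1.21
```

View pics/y1.png

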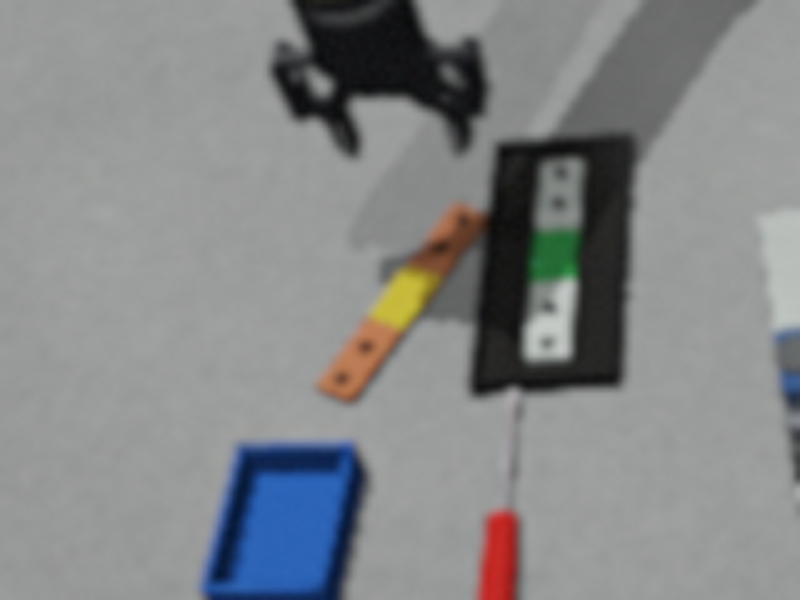

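The crop shows the yellow bar flat from (465,215) to (340,390), just touching the tray's left edge, and the reference bar lying in the tray. I grip it near its middle.

```bash
python3 -m handwheel '[[[0.5,0.3,0],[0,0,7],0.1],[[1,0.6,0],[0,0,14],0.1],[[1.6,1,0],[0,0,20],0.1],[[1.6,1,2],[0,0,25],0.1],[[1.6,1,5],[0,0,25],0.1],[[1.6,1,7],[0,0,25],0.1],[[1.6,1,7],[0,0,25],0.1],[[1.6,1,7],[0,0,25],0.1]]'; python3 -c "
from h import *
st();go([.4675,-.320,-.019],-32.6)"
```

```text
t: 27.95
tool_pos: [0.4665, -0.3199, 0.0261]
eef_rot: [0.96, -0.28, -0.001, -0.0]
wrist_force: [0.5, 0.8, 0.1]
opening: 0.0472
finger_force: 0.0
27.95 [ 0.4665 -0.3199  0.0261] F [0.5 0.8 0.1] T [-0.04 -0.05 -0.02] op 47.2 ff 0.0
go [ 0.11 -0.04  4.51] [-0.01  0.14  0.03] q7 -1.67
```

```bash
python3 -m handwheel '[[[0.1,0,2],[0,0,0],0.1],[[0.1,0,3.5],[0,0,0],0.1],[[0.1,0,4.5],[0,0,0],0.1],[[0.1,0,4.5],[0,0,0],0.1],[[0.1,0,4.5],[0,0,0],-0.3],[[0.1,0,4.5],[0,0,0],-1],[[0.1,0,4.5],[0,0,0],-1],[[0.1,0,4.5],[0,0,0],-1]]'; python3 -c "
from h import *
st()"
```

```text
t: 28.62
tool_pos: [0.469, -0.3217, -0.0165]
eef_rot: [0.96, -0.281, 0.001, 0.001]
wrist_force: [-0.4, 0.9, 7.1]
opening: 0.0276
finger_force: 59.7
28.62 [ 0.469  -0.3217 -0.0165] F [-0.4  0.9  7.1] T [0.18 0.31 0.01] op 27.6 ff 59.7
```

```bash
python3 -m handwheel '[[[0,0,-2],[0,0,0],-1],[[0,0,-5],[0,0,0],-1],[[0,0,-8],[0,0,0],-1],[[0,0,-10],[0,0,0],-1],[[0,0,-10],[0,0,-5],-1],[[0,0,-10],[0,0,-12],-1],[[0,0,-10],[0,0,-19],-1],[[0,0,-10],[0,0,-26],-1],[[0,0,-10],[0,0,-33.8],-1],[[0,0,-10],[0,0,-33.8],-1],[[0,0,-10],[0,0,-33.8],-1]]'; python3 -c "
from h import *
st();go([.486,.052,.07],1.2)"
```

```text
t: 29.53
tool_pos: [0.4677, -0.3209, 0.0817]
eef_rot: [1.0, 0.009, -0.0, -0.0]
wrist_force: [0.0, 0.0, -2.7]
opening: 0.0275
finger_force: 60.1
29.53 [ 0.4677 -0.3209  0.0817] F [ 0.   0.  -2.7] T [0.03 0.12 0.02] op 27.5 ff 60.1
go [  2.51 -37.25   1.17] [-0.01  0.02 -0.15] q7 -1.08
```

```bash
python3 -m handwheel '[[[0,-2,0],[0,0,0],-1],[[0,-5,0],[0,0,0],-1],[[0.5,-8.5,0],[0,0,0],-1],[[1,-12,0],[0,0,0],-1],[[1,-15.5,0],[0,0,0],-1],[[1.5,-19,0],[0,0,0],-1],[[2,-22.5,0],[0,0,0],-1],[[2.5,-26,0],[0,0,0],-1],[[2.5,-29.5,0],[0,0,0],-1],[[2.5,-33,0],[0,0,0],-1],[[2.5,-36,0],[0,0,0],-1],[[2.5,-37.2,0],[0,0,0],-1]]'; python3 -m handwheel '[[[0,0,0],[0,0,0],-1],[[0,0,1],[0,0,0],-1],[[0,0,1],[0,0,0],-1]]'; python3 - <<'E'
from h import *
s=st();go([.486,.052,.0145],1.2)
for c in ("scene","top"):
  camera(c)
  for d in models.silhouettes(c,'bar_yellow_mid')[:1]:
    ys,xs=np.nonzero(d['region']); w=to_world(c,np.c_[xs,ys],s["tool_pos"][2]+.028); r=cv2.minAreaRect((w*1000).astype(np.float32)); print(c,len(xs),np.round(r[0],1),np.round(r[1]),round(r[2],1),round(d['p'],2))
  print([(np.round(d["point"],3),round(d["p"],2)) for d in models.tip_of(c,"bar_yellow_mid")[:2]])
E
```

```text
t: 30.53
tool_pos: [0.4846, 0.0571, 0.0823]
eef_rot: [1.0, 0.012, 0.0, -0.001]
wrist_force: [-0.4, -0.6, -1.7]
opening: 0.0271
finger_force: 60.1
t: 30.78
tool_pos: [0.484, 0.0499, 0.0701]
eef_rot: [1.0, 0.009, -0.001, 0.0]
wrist_force: [-1.0, -0.1, -2.3]
opening: 0.0276
finger_force: 60.0
30.78 [0.484  0.0499 0.0701] F [-1.  -0.1 -2.3] T [-0.05  0.15  0.04] op 27.6 ff 60.0
go [ 0.22 -0.21  5.55] [ 0.05  0.15 -0.15] q7 -1.79
scene 264 [523.2  49.2] [173.  30.] 0.5 0.62
[(array([0.517, 0.05 , 0.092]), 0.49)]
top 144 [447.1  51.7] [49. 29.] 1.8 0.65
[(array([0.511, 0.051, 0.093]), 0.51)]
```

```bash
python3 -m handwheel '[[[-0.3,-0.2,2],[0,0,0],-1],[[-0.3,-0.2,4],[0,0,0],-1],[[-0.3,-0.2,5],[0,0,0],-1],[[-0.3,-0.2,5.4],[0,0,0],-1],[[-0.3,-0.2,5.4],[0,0,0],-1]]'; python3 -c "
from h import *
st()"
```

```text
t: 31.5
tool_pos: [0.4815, 0.0532, 0.0171]
eef_rot: [1.0, 0.01, -0.001, -0.0]
wrist_force: [0.5, 1.1, -2.7]
opening: 0.0274
finger_force: 60.1
31.5 [0.4815 0.0532 0.0171] F [ 0.5  1.1 -2.7] T [-0.01  0.05 -0.01] op 27.4 ff 60.1
```

```bash
python3 -m handwheel '[[[1,0,0.2],[0,0,0],-1],[[2,0,0.25],[0,0,0],-1],[[3,0,0.25],[0,0,0],-1],[[4,0,0.25],[0,0,0],-1],[[5,0,0.25],[0,0,0],-1],[[6,0,0.25],[0,0,0],-1],[[6.5,0,0.25],[0,0,0],-1],[[6.5,0,0.35],[0,0,0],-1]]'; python3 -m handwheel '[[[0,0,0],[0,0,0],-0.3],[[0,0,0],[0,0,0],0.1],[[0,0,0],[0,0,0],0.1],[[0,0,0],[0,0,0],0.1],[[-1.2,0,-0.1],[0,0,0],0.1],[[-2.4,0,-0.1],[0,0,0],0.1],[[-2.4,0,-0.1],[0,0,0],0.1],[[-2.4,0,-0.1],[0,0,0],-0.4],[[-2.4,0,-0.1],[0,0,0],-1],[[-2.4,0,-0.1],[0,0,0],-1],[[-2.4,0,-0.1],[0,0,0],-1]]'
```

```text
t: 32.17
tool_pos: [0.5488, 0.055, 0.0146]
eef_rot: [1.0, 0.01, 0.001, -0.0]
wrist_force: [0.3, 0.4, -2.7]
opening: 0.0274
finger_force: 60.1
t: 33.08
tool_pos: [0.5237, 0.0541, 0.0162]
eef_rot: [1.0, 0.01, 0.0, 0.0]
wrist_force: [-3.5, -0.4, 6.6]
opening: 0.0257
finger_force: 58.6
```

```bash
python3 -m handwheel '[[[0,0,0],[0,0,0],0.1],[[0,0,0],[0,0,0],0.1],[[0,0,0.4],[0,0,0],0.1],[[0,0,0.4],[0,0,0],0.1]]'; python3 -m handwheel '[[[0,0,0],[0,0,0],-0.4],[[0,0,0],[0,0,0],-1],[[0,0,0],[0,0,0],-1],[[0,0,0],[0,0,0],-1]]'
```

```text
t: 33.42
tool_pos: [0.5229, 0.0542, 0.0106]
eef_rot: [1.0, 0.011, -0.0, -0.0]
wrist_force: [-0.7, -0.5, -0.5]
opening: 0.0469
finger_force: 0.0
t: 33.75
tool_pos: [0.523, 0.0543, 0.0114]
eef_rot: [1.0, 0.011, -0.0, 0.0]
wrist_force: [-0.2, 0.5, 0.0]
opening: 0.0279
finger_force: 59.5
```

```bash
python3 -m handwheel '[[[0.6,0,-0.1],[0,0,0],-1],[[1.2,0,-0.1],[0,0,0],-1],[[1.5,0,-0.1],[0,0,0],-1]]'; python3 -m handwheel '[[[0.2,0,0],[0,0,0],-1],[[0.4,0,0],[0,0,0],-1]]'; python3 -m handwheel '[[[0.2,0,0],[0,0,0],-1],[[0.4,0,0],[0,0,0],-1]]'
```

```text
t: 34.0
tool_pos: [0.5392, 0.0545, 0.0123]
eef_rot: [1.0, 0.01, 0.0, -0.0]
wrist_force: [-0.2, -0.0, -2.2]
opening: 0.0277
finger_force: 59.2
t: 34.17
tool_pos: [0.5422, 0.0547, 0.012]
eef_rot: [1.0, 0.011, -0.0, -0.0]
wrist_force: [-0.0, 0.1, -1.8]
opening: 0.0281
finger_force: 59.2
t: 34.33
tool_pos: [0.546, 0.0548, 0.0122]
eef_rot: [1.0, 0.011, -0.0, 0.0]
wrist_force: [-0.2, 0.3, -2.3]
opening: 0.0282
finger_force: 59.2
```

```bash
for i in 1 2 3; do python3 -m handwheel '[[[0.2,0,0],[0,0,0],-1],[[0.4,0,0],[0,0,0],-1]]' | grep -E "tool_pos|force"; done
```

```text
tool_pos: [0.5501, 0.0549, 0.0123]
wrist_force: [0.4, -0.2, -0.9]
finger_force: 59.2
tool_pos: [0.55, 0.0548, 0.0113]
wrist_force: [-13.4, 0.1, 5.6]
finger_force: 60.3
tool_pos: [0.5499, 0.0547, 0.0113]
wrist_force: [-24.8, -2.1, 18.7]
finger_force: 61.5
```

Yellow is against the stop. I relax the push, release, and go to red.

```bash
python3 -m handwheel '[[[-0.5,0,0],[0,0,0],-1],[[-0.6,0,0],[0,0,0],-1],[[-0.6,0,0],[0,0,0],-0.3],[[-0.6,0,0],[0,0,0],0.1],[[-0.6,0,0],[0,0,0],0.1],[[-0.6,0,0],[0,0,0],0.1],[[-1,0,-3],[0,0,0],0.1],[[-3,0,-6],[0,0,0],0.1],[[-6,0,-8],[0,0,0],0.1],[[-10,-2,-8],[0,0,0],0.4],[[-13,-4,-8],[0,0,0],0.4],[[-14,-8,-8],[0,0,0],0.4]]'; python3 - <<'E'
from h import *
s=st()
for k,v in bars("top").items(): print(k,*v,sep="\n  ")
for k,v in bars("scene").items(): print(k,*v,sep="\n  ")
go([.404,.280,.04],1)
E
```

```text
t: 35.83
tool_pos: [0.4135, 0.1284, 0.0922]
eef_rot: [1.0, 0.008, -0.0, 0.003]
wrist_force: [1.6, -0.1, -0.7]
opening: 0.0597
finger_force: 0.0
35.83 [0.4135 0.1284 0.0922] F [ 1.6 -0.1 -0.7] T [-0.01 -0.05 -0.01] op 59.7 ff 0.0
red
  ([0.2474, 0.3897], [0.2479, 0.3882], [33.0, 183.0], -64.4, 0.73)
  ([0.4525, 0.2829], [0.4556, 0.2828], [175.0, 31.0], 1.2, 0.66)
  ([0.346, 0.6811], [0.3464, 0.6816], [182.0, 36.0], 23.1, 0.59)
  ([0.627, 0.0345], [0.6213, 0.0564], [272.0, 290.0], 45.6, 0.34)
yellow
  ([0.577, 0.0545], [0.5735, 0.0547], [112.0, 28.0], 3.2, 0.65)
  ([0.7332, -0.2675], [0.7212, -0.2663], [24.0, 142.0], -4.4, 0.33)
blue
  ([0.4684, 0.3853], [0.4708, 0.3857], [173.0, 32.0], -0.6, 0.81)
red
  ([0.4589, 0.2801], [0.4589, 0.2822], [187.0, 40.0], 0.8, 0.79)
  ([0.5168, 0.5438], [0.5153, 0.5428], [177.0, 37.0], 31.7, 0.73)
  ([0.3536, 0.6808], [0.35, 0.6797], [180.0, 38.0], 24.0, 0.69)
  ([0.5103, 0.0552], [0.513, 0.0536], [28.0, 57.0], 2.1, 0.62)
  ([0.252, 0.3822], [0.2505, 0.3845], [32.0, 179.0], -63.8, 0.6)
yellow
  ([0.5168, 0.0547], [0.5185, 0.0553], [59.0, 30.0], -1.8, 0.66)
blue
  ([0.477, 0.3819], [0.4743, 0.3813], [34.0, 186.0], -1.2, 0.82)
go [ -1.03 -14.9    5.24] [-0.02 -0.    0.11] q7 -1.9
```

```bash
python3 -m handwheel '[[[0,-4,0],[0,0,0],0.4],[[-0.5,-8,0],[0,0,0],0.4],[[-0.9,-12,0],[0,0,0],0.4],[[-0.9,-15,0],[0,0,0],0.3],[[-0.9,-15,2],[0,0,0],0.3],[[-0.9,-15,5],[0,0,0],0.3],[[-0.9,-15,8],[0,0,0],0.3],[[-0.9,-15,9.5],[0,0,0],0.3],[[-0.9,-15,9.5],[0,0,0],0.3],[[-0.9,-15,9.5],[0,0,0],0.3]]'; python3 -c "
from h import *
s=st();print(s['qpos'][6]); go([.405,.2807,-.019],1)"
```

```text
t: 37.07
tool_pos: [0.404, 0.2812, -0.0034]
eef_rot: [1.0, 0.01, -0.001, 0.0]
wrist_force: [0.2, 0.4, 0.4]
opening: 0.0557
finger_force: 0.0
37.07 [ 0.404   0.2812 -0.0034] F [0.2 0.4 0.4] T [ 0.01 -0.05  0.02] op 55.7 ff 0.0
-2.452803125736713
go [0.1  0.06 1.56] [0.01 0.15 0.15] q7 -2.45
```

```bash
python3 -m handwheel '[[[0.1,0,1],[0,0,0],0.2],[[0.1,0,1.5],[0,0,0],0.2],[[0.1,0,1.5],[0,0,0],0.2],[[0.1,0,1.5],[0,0,0],-0.3],[[0.1,0,1.5],[0,0,0],-1],[[0.1,0,1.5],[0,0,0],-1],[[0.1,0,1.5],[0,0,0],-1],[[0.1,0,1.5],[0,0,0],-1]]'
```

```text
t: 37.73
tool_pos: [0.4057, 0.2818, -0.0168]
eef_rot: [1.0, 0.01, 0.001, 0.0]
wrist_force: [-2.2, -1.9, 5.9]
opening: 0.0274
finger_force: 59.0
```

```bash
python3 -m handwheel '[[[0,0,-2],[0,0,0],-1],[[0,0,-5],[0,0,0],-1],[[0,0,-8],[0,0,0],-1],[[0,0,-9.5],[0,0,0],-1],[[2,4,-9.5],[0,0,0],-1],[[4,7.5,-9.5],[0,0,0],-1],[[5,11,-9.5],[0,0,0],-1],[[5.5,14,-9.5],[0,0,0],-1],[[5.8,16.4,-9.5],[0,0,0],-1],[[5.8,16.4,-9.5],[0,0,0],-1],[[5.8,16.4,-9.5],[0,0,0],-1]]'; python3 - <<'E'
from h import *
s=st();go([.4636,.1173,.0125],1.2)
for c in ("scene","top"):
  camera(c)
  for d in models.silhouettes(c,'bar_red_mid')[:5]:
    ys,xs=np.nonzero(d['region']); w=to_world(c,np.c_[xs,ys],s["tool_pos"][2]+.028); r=cv2.minAreaRect((w*1000).astype(np.float32)); print(c,len(xs),np.round(r[0],1),np.round(r[1]),round(r[2],1),round(d['p'],2))
E
```

```text
t: 38.65
tool_pos: [0.4666, 0.1173, 0.077]
eef_rot: [1.0, 0.009, -0.0, 0.0]
wrist_force: [-0.3, 0.8, -1.6]
opening: 0.0271
finger_force: 59.7
38.65 [0.4666 0.1173 0.077 ] F [-0.3  0.8 -1.6] T [0.09 0.15 0.01] op 27.1 ff 59.7
go [-0.29 -0.01  6.45] [ 0.03  0.03 -0.2 ] q7 -1.94
scene 374 [522.5 115.9] [ 38. 186.] 89.7 0.8
scene 353 [584. 498.] [167.  37.] 32.9 0.63
scene 278 [340.1 354.3] [ 37. 168.] 24.0 0.56
scene 271 [429.  624.4] [167.  40.] 22.6 0.55
top 460 [337.7 640.3] [163.  30.] 23.7 0.74
top 522 [246. 368.] [ 32. 167.] 25.8 0.61
top 507 [492.9 513.9] [171.  35.] 33.8 0.6
```

```bash
python3 -m handwheel '[[[-0.7,0,2],[0,0,-0.2],-1],[[-0.7,0,4],[0,0,-0.2],-1],[[-0.7,0,5.5],[0,0,-0.2],-1],[[-0.7,0,6.2],[0,0,-0.2],-1],[[-0.7,0,6.2],[0,0,-0.2],-1]]'; python3 -m handwheel '[[[1,0,0],[0,0,0],-1],[[2.2,0,0],[0,0,0],-1],[[3.4,0,0],[0,0,0],-1],[[4.6,0,0],[0,0,0],-1],[[5.8,0,0],[0,0,0],-1],[[7,0,0],[0,0,0],-1],[[7.5,0,0],[0,0,0],-1]]'; python3 -c "
from h import *
st()"
```

```text
t: 39.27
tool_pos: [0.4585, 0.12, 0.0143]
eef_rot: [1.0, 0.013, -0.001, -0.0]
wrist_force: [0.0, 0.0, -1.4]
opening: 0.0275
finger_force: 59.9
t: 39.85
tool_pos: [0.5382, 0.121, 0.0166]
eef_rot: [1.0, 0.012, 0.002, -0.0]
wrist_force: [0.5, -0.2, -2.6]
opening: 0.0272
finger_force: 59.8
39.85 [0.5382 0.121  0.0166] F [ 0.5 -0.2 -2.6] T [0.   0.12 0.03] op 27.2 ff 59.8
```

```bash
for i in 1 2 3; do python3 -m handwheel '[[[0.25,0.05,0.05],[0,0,0],-1],[[0.5,0.05,0.1],[0,0,0],-1]]' | grep -E "tool_pos|force|open"; done
```

```text
tool_pos: [0.5402, 0.1205, 0.0148]
wrist_force: [-0.3, 0.9, -1.5]
opening: 0.0275
finger_force: 59.8
tool_pos: [0.5445, 0.1199, 0.0134]
wrist_force: [-0.9, -0.2, -0.4]
opening: 0.0275
finger_force: 59.9
tool_pos: [0.5461, 0.1199, 0.0131]
wrist_force: [-17.4, -1.4, 21.8]
opening: 0.0274
finger_force: 62.6
```

```bash
python3 -m handwheel '[[[-0.4,0,-0.2],[0,0,0],-1],[[-0.4,0,-0.25],[0,0,0],-1]]' | grep -E "tool_pos|force|open";for i in 1 2; do python3 -m handwheel '[[[0.25,0,0],[0,0,0],-1],[[0.5,0,0],[0,0,0],-1]]' | grep -E "tool_pos|force|open"; done; python3 - <<'E'
from h import *
for c in ("scene","top"):
  camera(c)
  for t in ("bar_red_mid","bar_yellow_mid"):
   for d in models.silhouettes(c,t)[:5]:
    ys,xs=np.nonzero(d['region']); w=to_world(c,np.c_[xs,ys],.04); r=cv2.minAreaRect((w*1000).astype(np.float32))
    if abs(r[0][0]-550)<60: print(c,t,len(xs),np.round(r[0],1),np.round(r[1]),round(r[2],1),w[:,0].min(),round(d['p'],2))
E
```

```text
tool_pos: [0.5454, 0.1197, 0.0151]
wrist_force: [0.5, -0.6, -2.2]
opening: 0.0273
finger_force: 59.8
tool_pos: [0.5495, 0.1192, 0.0144]
wrist_force: [-6.9, -0.5, -1.0]
opening: 0.0277
finger_force: 59.8
tool_pos: [0.5494, 0.1192, 0.0133]
wrist_force: [-20.4, -2.0, 11.9]
opening: 0.0274
finger_force: 61.4
scene bar_red_mid 334 [535.4 528.7] [175.  38.] 31.9 0.46053022392007426 0.76
scene bar_red_mid 82 [544.4 121. ] [23. 69.] 89.0 0.509906665706384 0.65
scene bar_yellow_mid 26 [538.8  51.7] [19. 46.] 88.2 0.5157880597932256 0.54
scene bar_yellow_mid 50 [600.8  98.6] [18. 35.] 80.3 0.5828698216401597 0.29
top bar_red_mid 444 [505.5 535.1] [177.  32.] 31.6 0.4261606348483914 0.82
```

Red is home at the expected position. I release and go to blue.

```bash
python3 -m handwheel '[[[-0.5,0,0],[0,0,0],-1],[[-0.5,0,0],[0,0,0],-1],[[-0.5,0,0],[0,0,0],-0.3],[[-0.5,0,0],[0,0,0],0.1],[[-0.5,0,0],[0,0,0],0.1],[[-0.5,0,0],[0,0,0],0.1],[[-1,0,-3],[0,0,0],0.1],[[-3,0,-6],[0,0,0],0.1],[[-6,-2,-8],[0,0,0],0.1],[[-8,-6,-8],[0,0,0],0.4],[[-9,-10,-8],[0,0,0],0.4],[[-9,-14,-8],[0,0,0],0.4]]'; python3 - <<'E'
from h import *
s=st();print(s['qpos'])
for c in ("top","scene"):
  for k,v in bars(c).items():
    if k!="yellow": print(k,*v,sep="\n  ")
go([.4525,.384,.04],-1)
E
```

```text
t: 42.15
tool_pos: [0.4618, 0.2575, 0.0964]
eef_rot: [1.0, 0.012, 0.002, 0.001]
wrist_force: [1.1, 1.2, 1.2]
opening: 0.0598
finger_force: 0.0
42.15 [0.4618 0.2575 0.0964] F [1.1 1.2 1.2] T [ 0.05 -0.09 -0.01] op 59.8 ff 0.0
[ 0.21785208  0.24613091 -0.86698068  1.86682626  0.21185777  1.12023918
 -2.27458895]
red
  ([0.2482, 0.3878], [0.2476, 0.388], [32.0, 180.0], -64.5, 0.77)
  ([0.5129, 0.546], [0.5126, 0.5462], [180.0, 31.0], 32.1, 0.75)
  ([0.5747, 0.1214], [0.5742, 0.1214], [112.0, 35.0], 1.1, 0.64)
  ([0.347, 0.6814], [0.3476, 0.6817], [180.0, 37.0], 23.3, 0.64)
blue
  ([0.4549, 0.3861], [0.4594, 0.3854], [32.0, 151.0], 0.4, 0.83)
  ([0.7055, 0.0526], [0.7074, 0.0501], [108.0, 112.0], 27.8, 0.26)
  ([0.5751, 0.0552], [0.5735, 0.0547], [112.0, 28.0], 0.8, 0.2)
red
  ([0.5181, 0.5442], [0.5164, 0.5434], [179.0, 37.0], 32.1, 0.82)
  ([0.3511, 0.6805], [0.3474, 0.6801], [185.0, 43.0], 23.9, 0.71)
  ([0.228, 0.4259], [0.2305, 0.4247], [33.0, 89.0], -68.9, 0.7)
  ([0.5227, 0.1234], [0.5247, 0.1224], [69.0, 29.0], 10.1, 0.45)
blue
  ([0.5994, 0.0541], [0.5887, 0.0613], [265.0, 270.0], 59.3, 0.33)
go [ -0.79 -12.93   5.46] [ 0.04 -0.01  2.24] q7 -2.27
```

```bash
python3 -m handwheel '[[[0,-3,0],[0,0,0.5],0.3],[[-0.3,-6,0],[0,0,1],0.3],[[-0.6,-9,0],[0,0,2],0.3],[[-0.7,-12,1],[0,0,2.2],0.3],[[-0.7,-12.9,3],[0,0,2.2],0.3],[[-0.7,-12.9,6],[0,0,2.2],0.3],[[-0.7,-12.9,6],[0,0,2.2],0.3],[[-0.7,-12.9,6],[0,0,2.2],0.3]]'; python3 -c "
from h import *
s=st();print(s['qpos'].round(2) if hasattr(s['qpos'],'round') else s['qpos']); go([.4525,.384,-.019],-1)
for c in ('scene','top'):
  camera(c)
  for d in models.silhouettes(c,'bar_blue_mid')[:1]:
    ys,xs=np.nonzero(d['region']); w=to_world(c,np.c_[xs,ys],.01); r=cv2.minAreaRect((w*1000).astype(np.float32)); print(c,len(xs),r,d['p'])
  print([(np.round(d['point'],3),round(d['p'],2)) for d in models.tip_of(c,'bar_blue_mid')[:2]])"
```

```text
t: 43.22
tool_pos: [0.4519, 0.3832, 0.0334]
eef_rot: [1.0, -0.008, -0.002, 0.002]
wrist_force: [-0.1, -0.3, 1.2]
opening: 0.0558
finger_force: 0.0
43.22 [0.4519 0.3832 0.0334] F [-0.1 -0.3  1.2] T [-0.02 -0.01  0.03] op 55.8 ff 0.0
[-0.09  0.48 -0.81  1.76  0.39  1.08 -2.62]
go [ 0.08 -0.1   5.24] [0.17 0.17 0.11] q7 -2.62
scene 236 ((477.88043212890625, 382.2579345703125), (31.91371726989746, 171.58197021484375), 88.83978271484375) 0.7
[(array([0.475, 0.383, 0.006]), 0.51), (array([0.6  , 0.118, 0.034]), 0.48)]
top 4682 ((620.8141479492188, 51.379669189453125), (295.7256774902344, 268.3006896972656), 1.4515074491500854) 0.66
[(array([0.686, 0.083, 0.167]), 0.31), (array([ 0.48 , -0.224,  0.013]), 0.21)]
```

q7 is near its limit, so I turn the grip 4° away (the bar will align itself with the pads) and descend.

```bash
python3 -m handwheel '[[[0,0,1],[0,0,2],0.3],[[0,0,2],[0,0,4],0.3],[[0,0,3],[0,0,4],0.3],[[0,0,3],[0,0,4],0.3]]' >/dev/null; python3 -c "
from h import *
s=st();print(s['qpos'])";  python3 -m handwheel '[[[0,0,1],[0,0,0],0.3],[[0,0,2.3],[0,0,0],0.3],[[0,0,2.3],[0,0,0],0.3]]'; python3 -c "
from h import *
s=st();print(s['qpos']);go([.4525,.384,-.019],-5)"
```

```text
43.85 [0.4515 0.3844 0.0036] F [ 0.1 -0.8 -0.8] T [ 0.01 -0.01 -0.03] op 55.1 ff 0.0
[-0.18042954  0.48299705 -0.69674291  1.78394796  0.36085066  1.00815609
 -2.67116084]
t: 44.1
tool_pos: [0.451, 0.3844, -0.0202]
eef_rot: [0.999, -0.041, -0.001, 0.001]
wrist_force: [-0.8, -1.2, -0.7]
opening: 0.0554
finger_force: 0.0
44.1 [ 0.451   0.3844 -0.0202] F [-0.8 -1.2 -0.7] T [-0.02  0.01  0.  ] op 55.4 ff 0.0
[-0.21717737  0.50548524 -0.65123173  1.79781263  0.36474373  0.96475086
 -2.67415597]
go [ 0.15  0.03 -0.12] [0.13 0.13 0.25] q7 -2.67
```

Reached with q7 held at its bound. Closing on the bar and lifting.

```bash
python3 -m handwheel '[[[0,0,-0.1],[0,0,0],0],[[0,0,-0.1],[0,0,0],-0.4],[[0,0,-0.1],[0,0,0],-1],[[0,0,-0.1],[0,0,0],-1],[[0,0,-0.1],[0,0,0],-1]]'; python3 -m handwheel '[[[0,0,-2],[0,0,0],-1],[[0,0,-5],[0,0,0],-1],[[0,0,-8],[0,0,0],-1],[[0,0,-10],[0,0,0],-1],[[0,0,-10],[0,0,0],-1]]'; python3 -c "
from h import *
s=st();print(s['qpos'][6]);go([.49,-.012,.085],1.2)"
```

```text
t: 44.52
tool_pos: [0.4525, 0.3861, -0.0161]
eef_rot: [0.999, -0.042, 0.001, -0.0]
wrist_force: [-1.9, -0.7, 5.5]
opening: 0.027
finger_force: 58.7
t: 44.93
tool_pos: [0.4545, 0.388, 0.0875]
eef_rot: [0.999, -0.042, 0.003, -0.003]
wrist_force: [0.7, 1.8, -1.8]
opening: 0.0271
finger_force: 59.1
44.93 [0.4545 0.388  0.0875] F [ 0.7  1.8 -1.8] T [ 0.09 -0.03 -0.  ] op 27.1 ff 59.1
-2.6057491120144918
go [ 6.88 39.56  0.08] [-0.3  -0.38 -5.99] q7 -2.61
```

```bash
python3 -m handwheel '[[[0,2,0],[0,0,0],-1],[[0,5,0],[0,0,-1],-1],[[0,8.5,0],[0,0,-2],-1],[[0.5,12,0],[0,0,-3],-1],[[1,15.5,0],[0,0,-4],-1],[[1,19,0],[0,0,-5],-1],[[1.5,22.5,0],[0,0,-6],-1],[[2,26,0],[0,0,-6],-1],[[3,29.5,0],[0,0,-6],-1],[[4,33,0],[0,0,-6],-1],[[5,36.5,0],[0,0,-6],-1],[[6,39.5,0],[0,0,-6],-1]]'; python3 -m handwheel '[[[0,0,0],[0,0,0],-1],[[0,0,0.5],[0,0,0],-1],[[0,0,0.5],[0,0,0],-1]]'; python3 - <<'E'
from h import *
s=st();go([.4944,-.012,.0135],1.2)
for c in ("scene",):
  camera(c)
  for d in models.silhouettes(c,'bar_blue_mid')[:2]:
    ys,xs=np.nonzero(d['region']); w=to_world(c,np.c_[xs,ys],s["tool_pos"][2]+.028); r=cv2.minAreaRect((w*1000).astype(np.float32)); print(c,len(xs),np.round(r[0],1),np.round(r[1]),round(r[2],1),round(d['p'],2))
  print([(np.round(d['point'],3),round(d['p'],2)) for d in models.tip_of(c,'bar_blue_mid')[:2]])
E
```

```text
t: 45.93
tool_pos: [0.4778, -0.0162, 0.0815]
eef_rot: [1.0, 0.01, -0.001, 0.001]
wrist_force: [0.4, -0.2, -1.7]
opening: 0.027
finger_force: 59.2
t: 46.18
tool_pos: [0.4774, -0.0127, 0.0759]
eef_rot: [1.0, 0.01, -0.002, -0.0]
wrist_force: [0.2, 0.6, -1.9]
opening: 0.0274
finger_force: 59.2
46.18 [ 0.4774 -0.0127  0.0759] F [ 0.2  0.6 -1.9] T [-0.05  0.13  0.02] op 27.4 ff 59.2
go [ 1.72 -0.02  6.23] [-0.05  0.18 -0.  ] q7 -1.62
scene 259 [512.3 -11.8] [164.  28.] 4.4 0.73
[(array([ 0.498, -0.013,  0.095]), 0.63), (array([0.616, 0.051, 0.049]), 0.32)]
```

```bash
python3 -m handwheel '[[[0.5,0,2],[0,0,0],-1],[[0.5,0,4],[0,0,0],-1],[[0.5,0,5.5],[0,0,0],-1],[[0.5,0,6.2],[0,0,0],-1],[[0.5,0,6.2],[0,0,0],-1]]' |grep -E "pos|force|open"; python3 -m handwheel '[[[1,0,0],[0,0,0],-1],[[2.2,0,0],[0,0,0],-1],[[3.4,0,0],[0,0,0],-1],[[4.6,0,0],[0,0,0],-1],[[5.8,0,0],[0,0,0],-1],[[6.5,0,0],[0,0,0],-1],[[6.5,0,0.2],[0,0,0],-1]]';python3 -c "
from h import *
s=st();go([.549,-.0108,.0115],1.2)"
```

```text
tool_pos: [0.483, -0.0118, 0.015]
wrist_force: [0.9, 0.2, -1.2]
opening: 0.0269
finger_force: 59.4
t: 47.33
tool_pos: [0.552, -0.0115, 0.015]
eef_rot: [1.0, 0.011, 0.002, -0.0]
wrist_force: [0.4, -0.0, -1.2]
opening: 0.0271
finger_force: 59.2
47.33 [ 0.552  -0.0115  0.015 ] F [ 0.4 -0.  -1.2] T [-0.1  -0.15 -0.09] op 27.1 ff 59.2
go [-0.3  -0.08  0.35] [-0.   -0.22  0.01] q7 -1.72
```

Release, step back 31 mm, lower slightly and regrip.

```bash
python3 -m handwheel '[[[0,0,0],[0,0,0],-0.3],[[0,0,0],[0,0,0],0.1],[[0,0,0],[0,0,0],0.1],[[0,0,0],[0,0,0],0.1],[[-1.5,0,0],[0,0,0],0.1],[[-3.1,0,0],[0,0,0],0.1],[[-3.1,0,0.3],[0,0,0],0.1],[[-3.1,0,0.3],[0,0,0],0.1],[[-3.1,0,0.3],[0,0,0],-0.4],[[-3.1,0,0.3],[0,0,0],-1],[[-3.1,0,0.3],[0,0,0],-1],[[-3.1,0,0.3],[0,0,0],-1]]'
```

```text
t: 48.33
tool_pos: [0.519, -0.0123, 0.0116]
eef_rot: [1.0, 0.011, 0.001, 0.0]
wrist_force: [-1.9, -1.1, 6.2]
opening: 0.0278
finger_force: 59.2
```

```bash
python3 -m handwheel '[[[0.6,0,-0.2],[0,0,0],-1],[[1.2,0,-0.2],[0,0,0],-1],[[1.8,0,-0.2],[0,0,0],-1],[[2.2,0,-0.2],[0,0,0],-1]]'| grep -E "pos|force|open"; for i in 1 2 3; do python3 -m handwheel '[[[0.2,0,0],[0,0,0],-1],[[0.4,0,0],[0,0,0],-1]]'| grep -E "pos|force|open"; done
```

```text
tool_pos: [0.5409, -0.0117, 0.0125]
wrist_force: [-0.2, -0.9, -2.0]
opening: 0.0277
finger_force: 59.0
tool_pos: [0.544, -0.0116, 0.0124]
wrist_force: [-0.6, -0.2, -1.7]
opening: 0.0275
finger_force: 59.0
tool_pos: [0.5478, -0.0116, 0.0126]
wrist_force: [-0.1, 0.4, -1.6]
opening: 0.0272
finger_force: 59.0
tool_pos: [0.552, -0.0116, 0.0128]
wrist_force: [-0.4, -0.5, -2.3]
opening: 0.0275
finger_force: 59.0
```

```bash
for i in 1 2 3; do python3 -m handwheel '[[[0.15,0,0],[0,0,0],-1],[[0.3,0,0],[0,0,0],-1]]'| grep -E "pos|wrist"; done
```

```text
tool_pos: [0.5529, -0.0115, 0.0122]
wrist_force: [-6.4, 0.6, -1.9]
tool_pos: [0.5528, -0.0115, 0.0117]
wrist_force: [-15.4, 0.3, 8.2]
tool_pos: [0.5527, -0.0115, 0.0116]
wrist_force: [-23.2, -0.1, 15.3]
```

Blue is at the stop. I release, retreat and check everything.

```bash
python3 -m handwheel '[[[-0.6,0,0],[0,0,0],-1],[[-0.6,0,0],[0,0,0],-1],[[-0.6,0,0],[0,0,0],-0.3],[[-0.6,0,0],[0,0,0],0.1],[[-0.6,0,0],[0,0,0],0.1],[[-0.6,0,0],[0,0,0],0.1],[[-1,0,-3],[0,0,0],0.1],[[-3,0,-6],[0,0,0],0.1],[[-6,2,-9],[0,0,0],0.1],[[-8,6,-11],[0,0,0],0.4],[[-9,10,-11],[0,0,0],0.4],[[-9,14,-11],[0,0,0],0.4]]'; python3 -m handwheel '[[[0,4,-3],[0,0,1.2],1],[[0,8,-6],[0,0,1.2],1],[[0,8,-8],[0,0,1.2],1],[[0,8,-8],[0,0,1.2],1]]'; python3 - <<'E'
from h import *
s=st(); ims={}
for c in ("scene","top"):
  ims[c]=camera(c)
  for t,z in (("bar_red_mid",.04),("bar_yellow_mid",.04),("bar_blue_mid",.04),("ref_bar_mid",.015)):
   for d in models.silhouettes(c,t)[:6]:
    ys,xs=np.nonzero(d['region']); w=to_world(c,np.c_[xs,ys],z); r=cv2.minAreaRect((w*1000).astype(np.float32))
    if len(xs)<700 and r[0][1]<200: print(c,t,len(xs),np.round(r[0],1),np.round(r[1]),round(r[2],1),"xmin",w[:,0].min().round(3),round(d['p'],2))
  print([(np.round(d["point"],3),round(d["p"],2)) for d in models.tip_of(c,"knob_mid")[:3]])
p=to_px("top",[.55,-.02,.03])[0].astype(int); q=to_px("scene",[.58,.0,.03])[0].astype(int)
A=cv2.resize(ims["top"][p[1]-60:p[1]+50,p[0]-50:p[0]+60,::-1],(400,400),interpolation=cv2.INTER_CUBIC)
B=cv2.resize(ims["scene"][q[1]-45:q[1]+55,q[0]-45:q[0]+55,::-1],(400,400),interpolation=cv2.INTER_CUBIC)
cv2.imwrite("pics/home.png",np.hstack([A,B]))
E
```

```text
t: 50.67
tool_pos: [0.4748, -0.1463, 0.1259]
eef_rot: [1.0, 0.012, 0.003, 0.002]
wrist_force: [1.2, -0.9, -1.1]
opening: 0.0598
finger_force: 0.0
t: 51.0
tool_pos: [0.4789, -0.2317, 0.2094]
eef_rot: [1.0, -0.003, 0.005, 0.004]
wrist_force: [1.1, 0.8, -0.2]
opening: 0.0852
finger_force: 0.0
51.0 [ 0.4789 -0.2317  0.2094] F [ 1.1  0.8 -0.2] T [-0.01 -0.12  0.02] op 85.2 ff 0.0
scene bar_red_mid 83 [543.9 118.7] [26. 61.] 89.0 xmin 0.513 0.41
scene bar_yellow_mid 276 [ 709.8 -265.6] [ 29. 196.] 86.8 xmin 0.612 0.47
scene ref_bar_mid 359 [ 478.6 -229.2] [ 37. 186.] 86.5 xmin 0.386 0.85
[(array([0.688, 0.089, 0.166]), 0.42), (array([ 0.602,  0.051, -0.   ]), 0.36)]
top bar_red_mid 277 [562.5 123. ] [110.  31.] 2.5 xmin 0.507 0.79
top bar_yellow_mid 276 [565.4  56.3] [110.  28.] 1.8 xmin 0.51 0.75
top bar_blue_mid 288 [568.1  -6.8] [110.  31.] 1.3 xmin 0.513 0.72
top ref_bar_mid 428 [ 472.6 -223.8] [ 37. 181.] 83.7 xmin 0.383 0.75
[(array([0.601, 0.056, 0.035]), 0.33)]
```

View pics/home.png

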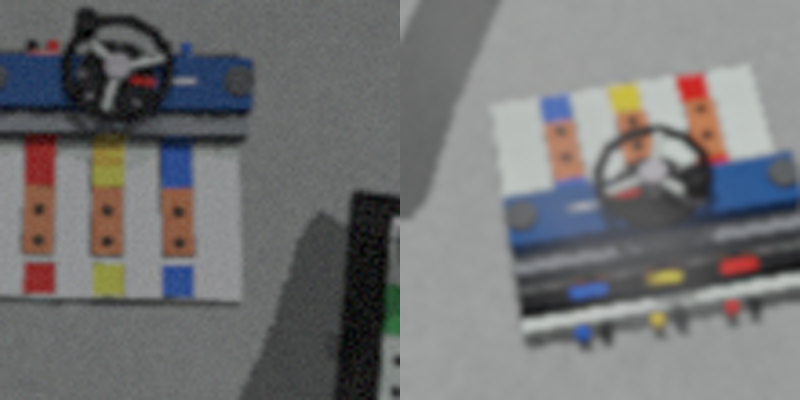

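All three bars lie in their lanes with equal gaps to the squares: (38,255), (107,255) and (178,257) in the left half. The knob is at (88,22), i.e. (0.686, 0.088). Returning to the knob.

```bash
python3 -c "
from h import *
st();go([.685,.0865,.205],0)"; python3 -m handwheel '[[[2,-3,0],[0,0,0],1],[[5,-6,0],[0,0,0],1],[[8,-9,0],[0,0,0],1],[[11,-12,0],[0,0,0],1],[[14,-15.5,0],[0,0,0],1],[[17,-19,0],[0,0,0],1],[[19,-22.5,0],[0,0,0],1],[[20.4,-26,0],[0,0,0],1],[[20.4,-29.5,0],[0,0,0],1],[[20.4,-31.8,0],[0,0,0],1],[[20.4,-31.8,0],[0,0,0],1],[[20.4,-31.8,0],[0,0,0],1]]'; python3 -c "
from h import *
st();go([.685,.0865,.132],0)"
```

```text
51.6 [ 0.4759 -0.2247  0.2024] F [-0.2 -0.7 -0.2] T [ 0.01 -0.06 -0.  ] op 85.3 ff 0.0
go [ 20.94 -31.1   -0.27] [-0.01  0.03  0.05] q7 -1.2
t: 52.6
tool_pos: [0.6794, 0.0959, 0.2022]
eef_rot: [1.0, 0.002, -0.0, -0.0]
wrist_force: [-0.7, -0.9, -0.3]
opening: 0.0855
finger_force: 0.0
52.6 [0.6794 0.0959 0.2022] F [-0.7 -0.9 -0.3] T [-0.04 -0.05 -0.03] op 85.5 ff 0.0
go [0.56 0.94 7.02] [-0.03  0.04  0.27] q7 -1.88
```

```bash
python3 -m handwheel '[[[0.5,0.8,0],[0,0,0],1],[[0.5,0.8,2],[0,0,0],1],[[0.5,0.8,5],[0,0,0],1],[[0.5,0.8,6.8],[0,0,0],1],[[0.5,0.8,6.8],[0,0,0],1],[[0.5,0.8,6.8],[0,0,0],0]]' | grep -E pos; python3 -m handwheel '[[[0,0,0],[0,0,0],-0.4],[[0,0,0],[0,0,0],-1],[[0,0,0],[0,0,0],-1],[[0,0,0],[0,0,0],-1],[[0,0,0],[0,0,0],-1]]'; python3 -c "
from h import *
s=st();d=s['tool_pos'][:2]-[.656,.0555];a=np.degrees(np.arctan2(d[1],d[0]));print(np.hypot(*d),a); circ(45,20,6,-1);circ(-75,20,12,-1);circ(-315,20,12,-1);circ(-555,20,12,-1);circ(-795,20,12,-1)"
```

```text
tool_pos: [0.6848, 0.0816, 0.1338]
t: 53.52
tool_pos: [0.6856, 0.0854, 0.1362]
eef_rot: [1.0, 0.0, 0.001, -0.0]
wrist_force: [0.7, 0.3, 3.1]
opening: 0.0192
finger_force: 58.4
53.52 [0.6856 0.0854 0.1362] F [0.7 0.3 3.1] T [ 0.14 -0.08  0.03] op 19.2 ff 58.4
0.04208459065242095 45.221079476352784
circ 45 -> -75 [[0.84, 1.19], [1.21, 2.6], [1.09, 4.06], [0.47, 5.38], [-0.56, 6.41], [-1.88, 7.03]]
circ -75 -> -315 [[-1.45, 0.13], [-2.86, -0.25], [-4.06, -1.09], [-4.89, -2.28], [-5.27, -3.69], [-5.14, -5.14], [-4.53, -6.47], [-3.5, -7.5], [-2.17, -8.11], [-0.72, -8.24], [0.69, -7.86], [1.88, -7.03]]
circ -315 -> -555 [[0.84, 1.19], [1.21, 2.6], [1.09, 4.06], [0.47, 5.38], [-0.56, 6.41], [-1.88, 7.03], [-3.34, 7.15], [-4.74, 6.78], [-5.94, 5.94], [-6.78, 4.74], [-7.15, 3.34], [-7.03, 1.88]]
circ -555 -> -795 [[0.62, -1.32], [1.65, -2.35], [2.97, -2.97], [4.42, -3.1], [5.83, -2.72], [7.03, -1.88], [7.86, -0.69], [8.24, 0.72], [8.11, 2.17], [7.5, 3.5], [6.47, 4.53], [5.14, 5.14]]
circ -795 -> -1035 [[-1.45, 0.13], [-2.86, -0.25], [-4.06, -1.09], [-4.89, -2.28], [-5.27, -3.69], [-5.14, -5.14], [-4.53, -6.47], [-3.5, -7.5], [-2.17, -8.11], [-0.72, -8.24], [0.69, -7.86], [1.88, -7.03]]
```

Gripped at 45°. Closing: 103° of slack, then three turns, ending at about -1133° in local angle.

```bash
python3 -m handwheel '[[[0.85,1.2,-0.1],[0,0,0],-1],[[1.2,2.6,-0.1],[0,0,0],-1],[[1.1,4.05,-0.1],[0,0,0],-1],[[0.45,5.4,-0.1],[0,0,0],-1]]' | grep -E "pos|wrist";  python3 -m handwheel '[[[-1.05,1.05,0],[0,0,0],-1],[[-2.35,1.65,0],[0,0,0],-1]]' | grep -E "pos|wrist|open"
```

```text
tool_pos: [0.6893, 0.0296, 0.1361]
wrist_force: [-6.4, 5.1, 5.4]
tool_pos: [0.6666, 0.0148, 0.1362]
wrist_force: [2.2, 8.8, 0.6]
opening: 0.0192
```

```bash
python3 -m handwheel '[[[-1.45,0.15,0],[0,0,0],-1],[[-2.85,-0.25,0],[0,0,0],-1],[[-4.05,-1.1,0],[0,0,0],-1],[[-4.9,-2.3,0],[0,0,0],-1],[[-5.25,-3.7,0],[0,0,0],-1],[[-5.15,-5.15,0],[0,0,0],-1],[[-4.55,-6.45,0],[0,0,0],-1],[[-3.5,-7.5,0],[0,0,0],-1],[[-2.15,-8.1,0],[0,0,0],-1],[[-0.7,-8.25,0],[0,0,0],-1],[[0.7,-7.85,0],[0,0,0],-1],[[1.9,-7.05,0],[0,0,0],-1]]'
```

```text
t: 55.02
tool_pos: [0.6845, 0.0866, 0.1362]
eef_rot: [1.0, 0.001, -0.001, -0.001]
wrist_force: [-5.5, 1.1, 5.2]
opening: 0.0191
finger_force: 60.2
```

```bash
python3 -m handwheel '[[[0.8,1.2,0],[0,0,0],-1],[[1.15,2.6,0],[0,0,0],-1],[[1.05,4.05,0],[0,0,0],-1],[[0.4,5.4,0],[0,0,0],-1],[[-0.6,6.4,0],[0,0,0],-1],[[-1.9,7.05,0],[0,0,0],-1],[[-3.35,7.15,0],[0,0,0],-1],[[-4.75,6.8,0],[0,0,0],-1],[[-5.95,5.95,0],[0,0,0],-1],[[-6.8,4.75,0],[0,0,0],-1],[[-7.15,3.35,0],[0,0,0],-1],[[-7.05,1.9,0],[0,0,0],-1]]' | grep -E "pos|wrist|open"
```

```text
tool_pos: [0.6142, 0.0607, 0.1362]
wrist_force: [0.6, -4.6, 3.9]
opening: 0.019
```

```bash
python3 -m handwheel '[[[0.6,-1.3,0],[0,0,0],-1],[[1.65,-2.35,0],[0,0,0],-1],[[2.95,-2.95,0],[0,0,0],-1],[[4.4,-3.1,0],[0,0,0],-1],[[5.85,-2.7,0],[0,0,0],-1],[[7.05,-1.9,0],[0,0,0],-1],[[7.85,-0.7,0],[0,0,0],-1],[[8.25,0.7,0],[0,0,0],-1],[[8.1,2.15,0],[0,0,0],-1],[[7.5,3.5,0],[0,0,0],-1],[[6.45,4.55,0],[0,0,0],-1],[[5.15,5.15,0],[0,0,0],-1]]' | grep -E "pos|wrist|open"; python3 -c "
from h import *
s=st();d=s['tool_pos'][:2]-[.656,.0555];print(np.hypot(*d),np.degrees(np.arctan2(d[1],d[0])))"
```

```text
tool_pos: [0.6661, 0.0146, 0.1361]
wrist_force: [2.6, 8.3, 2.6]
opening: 0.0194
57.02 [0.6661 0.0146 0.1361] F [2.6 8.3 2.6] T [ 1.98 -0.45  0.03] op 19.4 ff 60.3
0.04210460250356915 -76.12511449879908
```

```bash
python3 -m handwheel '[[[-1.45,0.15,0],[0,0,0],-1],[[-2.85,-0.25,0],[0,0,0],-1],[[-4.05,-1.1,0],[0,0,0],-1],[[-4.9,-2.3,0],[0,0,0],-1],[[-5.25,-3.7,0],[0,0,0],-1],[[-5.15,-5.15,0],[0,0,0],-1],[[-4.55,-6.45,0],[0,0,0],-1],[[-3.5,-7.5,0],[0,0,0],-1],[[-2.15,-8.1,0],[0,0,0],-1],[[-0.7,-8.25,0],[0,0,0],-1],[[0.7,-7.85,0],[0,0,0],-1],[[1.9,-7.05,0],[0,0,0],-1]]' | grep -E "pos|wrist|open"; python3 -c "
from h import *
circ(45,20,4,-1);circ(-35,18,1,-1)"
```

```text
tool_pos: [0.6839, 0.087, 0.1361]
wrist_force: [-3.9, 2.6, 7.3]
opening: 0.0191
circ 45 -> -35 [[0.84, 1.19], [1.21, 2.6], [1.09, 4.06], [0.47, 5.38]]
circ -35 -> -53 [[-0.91, 0.95]]
```

```bash
cat > dial.py <<'E'
from h import *
from scipy import ndimage as ni
def mark(b):
    x,y=to_px("scene",[.656,.0555,.12])[0].astype(int)
    h=cv2.cvtColor(b,cv2.COLOR_RGB2HSV)[y-18:y+18,x-20:x+20].astype(int)
    m=(h[...,1]>90)&((h[...,0]<8)|(h[...,0]>172)); L,n=ni.label(m)
    print("axis",x,y,[(int((L==k).sum()),np.round(np.array(ni.center_of_mass(L==k))[::-1]+[x-20,y-18],1).tolist()) for k in range(1,n+1) if (L==k).sum()>4])
mark(cv2.imread("pics/s5.png")[:,:,::-1].copy()); st(); mark(camera("scene"))
E
python3 -m handwheel '[[[0.85,1.2,0],[0,0,0],-1],[[1.2,2.6,0],[0,0,0],-1],[[1.1,4.05,0],[0,0,0],-1],[[0.45,5.4,0],[0,0,0],-1],[[0.45,5.4,0],[0,0,0],-1]]' | grep -E "pos|wrist|open"; python3 dial.py
```

```text
tool_pos: [0.6878, 0.0282, 0.1361]
wrist_force: [-0.9, 2.3, 4.8]
opening: 0.0193
axis 242 231 [(15, [235.1, 233.4])]
58.43 [0.6878 0.0282 0.1361] F [-0.9  2.3  4.8] T [0.26 0.36 0.02] op 19.3 ff 60.7
axis 242 231 [(11, [257.5, 223.9])]
```

```bash
python3 -m handwheel '[[[-0.3,0.3,0],[0,0,0],-1],[[-0.65,0.6,0],[0,0,0],-1],[[-0.65,0.6,0],[0,0,0],-1]]' | grep -E "pos|wrist|open"; python3 -m handwheel '[[[0,0,0],[0,0,0],0.3],[[0,0,0],[0,0,0],1],[[0,0,0],[0,0,0],1],[[0,0,0],[0,0,0],1],[[0,0,-4],[0,0,0],1],[[0,0,-7],[0,0,0],1],[[-4,2,-9],[0,0,0],1],[[-8,5,-9],[0,0,0],1],[[-12,8,-9],[0,0,0],1],[[-15,12,-9],[0,0,0],1],[[-15,16,-9],[0,0,0],1],[[-15,16,-9],[0,0,0],1]]' | grep -E "pos|wrist|open"; python3 dial.py; python3 - <<'E'
from h import *
b=camera("scene"); x,y=to_px("scene",[.656,.0555,.12])[0].astype(int)
f=lambda im:cv2.resize(im[y-30:y+30,x-20:x+20],(400,600),interpolation=cv2.INTER_CUBIC)
cv2.imwrite("pics/dial2.png",np.hstack([f(cv2.imread("pics/s5.png")),f(b[:,:,::-1])]))
E
```

```text
tool_pos: [0.6827, 0.0232, 0.1362]
wrist_force: [1.6, -0.5, 4.4]
opening: 0.0189
tool_pos: [0.53, -0.1397, 0.2258]
wrist_force: [0.2, -1.2, 0.5]
opening: 0.0854
axis 242 231 [(15, [235.1, 233.4])]
59.73 [ 0.53   -0.1397  0.2258] F [ 0.2 -1.2  0.5] T [-0.07 -0.01 -0.01] op 85.4 ff 0.0
axis 242 231 [(10, [257.1, 224.0])]
```

View pics/dial2.png

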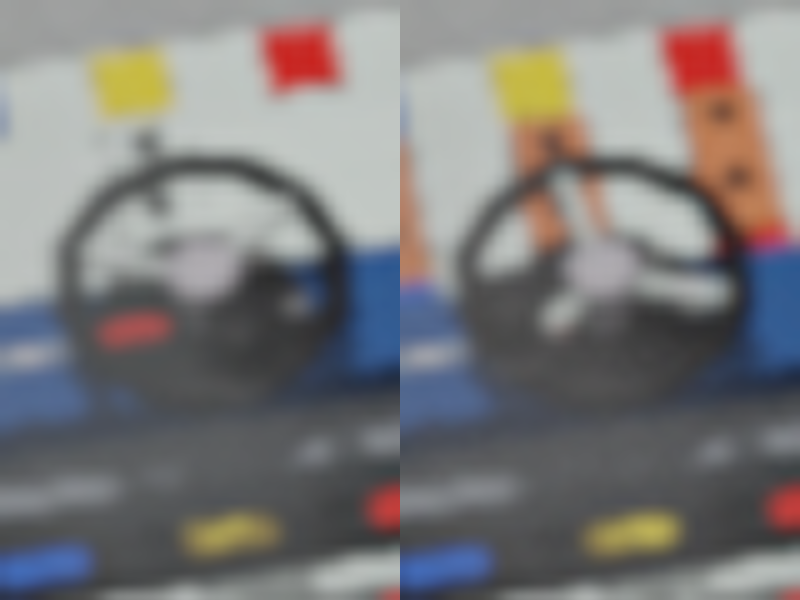

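The knob now hides most of the mark in the scene view, but its red right end at (563,325) is where it was at the start (172 in the left half). I cross-check with the top camera numerically.

```bash
python3 - <<'E'
from h import *
def red(b,tag):
    x,y=to_px("top",[.656,.0555,.12])[0].astype(int)
    b=b.astype(int); e=(b[...,0]-np.maximum(b[...,1],b[...,2]))[y-16:y+17,x-16:x+17]
    e=cv2.GaussianBlur(e.astype(np.float32),(3,3),0); m=e>18
    ys,xs=np.nonzero(m); a=to_world("top",np.c_[xs+x-16,ys+y-16],.115)-[.656,.0555]
    print(tag,len(xs)); 
    for p,v in zip(a,e[m]): print("  r %.0f ang %.0f v %.0f"%(np.hypot(*p)*1000,np.degrees(np.arctan2(p[1],p[0])),v))
red(cv2.imread("pics/t5.png")[:,:,::-1],"start")
red(np.mean([camera("top").astype(float) for _ in range(4)],0),"now")
st(); 
E
```

```text
start 6
  r 65 ang 58 v 31
  r 63 ang 56 v 19
  r 64 ang 61 v 44
  r 61 ang 59 v 28
  r 62 ang 63 v 38
  r 59 ang 62 v 24
now 31
  r 65 ang 58 v 31
  r 63 ang 56 v 19
  r 64 ang 61 v 44
  r 61 ang 59 v 28
  r 62 ang 63 v 38
  r 59 ang 62 v 24
  r 23 ang -64 v 20
  r 26 ang -67 v 20
  r 29 ang -69 v 18
  r 16 ang -66 v 32
  r 19 ang -70 v 49
  r 22 ang -72 v 54
  r 25 ang -74 v 54
  r 28 ang -76 v 52
  r 32 ang -77 v 39
  r 12 ang -76 v 21
  r 15 ang -78 v 49
  r 18 ang -80 v 67
  r 21 ang -81 v 72
  r 25 ang -82 v 73
  r 28 ang -83 v 71
  r 31 ang -83 v 58
  r 34 ang -84 v 26
  r 15 ang -92 v 36
  r 18 ang -91 v 49
  r 21 ang -91 v 53
  r 24 ang -90 v 54
  r 28 ang -90 v 52
  r 31 ang -90 v 39
  r 22 ang -100 v 19
  r 25 ang -98 v 19
60.03 [ 0.5333 -0.1331  0.2255] F [ 0.4  0.6 -0.5] T [ 0.01  0.03 -0.01] op 85.6 ff 0.0
```

The mark now sits at about -82° against the index at about -89°, well inside the tolerance. A last check of the bars before handing in.

```bash
python3 - <<'E'
from h import *
camera("top"); ok=0
for t,z in (("bar_red_mid",.04),("bar_yellow_mid",.04),("bar_blue_mid",.04),("ref_bar_mid",.015)):
   for d in models.silhouettes("top",t)[:6]:
    ys,xs=np.nonzero(d['region']); w=to_world("top",np.c_[xs,ys],z); r=cv2.minAreaRect((w*1000).astype(np.float32))
    if len(xs)<700 and r[0][1]<200: print(t,len(xs),np.round(r[0],1),np.round(r[1]),round(r[2],1),w[:,0].min().round(3),round(d['p'],2))
E
```

```text
bar_red_mid 265 [564.3 121.3] [106.  28.] 2.4 0.511 0.85
bar_yellow_mid 261 [563.6  56.3] [106.  28.] 1.8 0.51 0.61
bar_blue_mid 244 [568.1  -7.9] [103.  30.] 3.9 0.516 0.74
ref_bar_mid 387 [ 473.  -224.5] [ 29. 176.] 85.1 0.386 0.62
```

```bash
python3 -c "
from station import bot
print(bot.hand_in())"
```

```text
the job is handed in; nothing more can be done
None
```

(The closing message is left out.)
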